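# Turn the espresso machine's status sign back to its cup face

### The arm

A 6-joint arm with a two-finger parallel gripper is mounted at the origin on a cart in front of the work surface, level with it; the furniture and walls round the work are solid. World frame = base frame: x ahead of the robot, y to its left, z up, the work surface at z = 0. Lengths are in m, angles in rad, forces in N, time in s.
With the tool pointing down it reaches from about 0.4 to 0.825 m from the base axis. Payload 7 kg.
Tool frame: the origin (TCP) lies at the very end of the fingers, on their centre line; the grasp point (between the pads) lies behind it (env.tcp_to_grasp is the z of the grasp point in the tool frame, in m); z points along the fingers, y is the line along which they close (so a half turn about z gives the same grasp; the last joint's range is limited). The gripper opens to 85 mm and grips with 20 to 120 N. Pads are 22 mm wide; open, the fingers measure 114 mm over their backs; the gripper's body (76 mm by 85 mm) begins 54 mm behind the grasp point. The pads swing forward as they close: fully open they stand 13 mm farther back than shut.
Start: joints at [1.561, 0.359, 0.012, 0, -1.224, -0.288], TCP at [0.198, 0.645, 0.231] pointing down, gripper open.
Joint ranges: [-3.07, 3.07], [-1.43, 2.12], [-1.02, 1.25], [-3.03, 1.67], [-3.05, -0], [-3.03, 3.03]. Speed limits (rad/s): [2.39, 2.39, 3.01, 3.14, 3.14, 3.14].

### API

Orientations are given as a rotation vector (axis times angle).
In Python, from cell import env gives the robot as it stands.
- The arm moves only by the tool step_arm, never from a script. Its argument "motion" is a list of rows, each an object with "translation": the shift along the tool's x, y, z in mm, a list of three; "roll": the turn about the tool's z in degrees; "fingers": the closure, from 0 (fully open) to 1 (shut). In form: [{"translation": [x, y, z], "roll": roll, "fingers": fingers}, ...]. A call has exactly 5 rows; each row shifts and turns the commanded pose from where the row before left it, along the tool's axes as they then stand; what a row does not reach is not made up. A row lasts 1/12 s, in which the tool goes at most 41.7 mm and 7.16 degrees, less where a joint would pass 70% of its speed; a pose out of reach is approached as far as the arm can. A call with a gripper value outside its range is refused whole. The fingers move at their own pace and stop on an object; "squeeze" is the grip in N (left out, the last holds). Time passes only in rows, so rows that do not move let the fingers close, or fill a call up. It gives the time, the measured TCP pose, the force, the opening and the grip force at its end, in the units of the state.
- env.get_obs(): the state, without advancing time (a new reading comes with each control period).
- env.grab_frame(name): name is "scene" or "top" or "wrist"; returns a dict with "color" (384x512x3 uint8, red, green, blue), "intrinsics" (3x3 intrinsics, pixels), "dist" ([k1, k2, p1, p2, k3] as OpenCV has them; the pictures are not rectified), "rvec" (rotation vector, rad) and "tvec" (3), from world to camera coordinates, as OpenCV has them. Camera axes: x right, y down, z forward; pixel columns grow to the right and rows downward; lengths in m; the calibration is good to about 2 mm. A picture is of the moment at which its call begins. There is no depth.
- env.hand_in(): hands the job in; it is judged then, once.
The state is a dict: "clock": time; "qpos": joint angles; "joint_velocities": joint speeds; "joint_torque": joint torques, N m; "tool_pos": TCP position; "tool_rot": TCP orientation; "wrist_force": force on the tool from outside, world axes, zero at the start; "ft_torque": the same for the moment, N m; "finger_gap": finger opening in m; "finger_force": force on a finger pad.
Only numpy, scipy, OpenCV 4.12 (cv2) and the standard library are available. Lean on these libraries where they do the work, as an engineer would, in place of code of your own. Each camera call takes 0.05 s, during which the arm holds its last target. There are 200 camera calls.

### The job

The espresso machine is clean again, so turn its status sign half a turn: the cup face must look where the barred-circle face looks now, with the board square to that direction. Turning the wing nut on top anticlockwise to its stop frees the board; afterwards turn it clockwise until it is fully home, so that the board is locked again. One of three small things (tablet jar, tamper, jigger) stands in the board's swing: stand it upright on the black bar tray; the sign must not strike anything. Leave all else where it is.

Things in the scene. Friction and masses are not known exactly. Their poses are not given: they have to be found in the camera images.
- sign: Status sign, fixed to the worktop. Origin on its vertical swivel axis at worktop height, z up; -x is its front, where the barred circle looks at the start. Steel base 90 mm across, 11 mm high; spindle; wooden board, then clutch disc 53 mm across (135 to 150 mm up) and wing nut on top. One board face bears a raised circle with a slanting bar, the other a raised cup, both black.
- board (a joint): Board angle about the sign's z, rad, anticlockwise from above positive, range -3.6 to 3.6. Starts near 0; +3.14 or -3.14: cup to the front. The clutch frees it when the nut is open over 1.15 rad; then it turns with light friction (0.05 N m) and stays where left. Seats at 0 and half a turn only: within 0.12 rad of one, closing the nut pulls the board square; elsewhere the nut cannot close.
- wing_nut (a joint): Angle of the wing nut about the same vertical axis, rad: 0 = fully home, board locked (start); grows anticlockwise from above to its stop at 1.5, board free. The nut rises 3.5 mm per rad as it opens. Friction 0.06 N m; it stays where it is left.
- wing_grip (a point): Point on the swivel axis at the height to grip the wing nut, 174 mm above the worktop when closed. The wing is a flat steel bar, turning with this point, 10 mm thick along the point's x, 46 mm long along its y, from 157 to 186 mm up (12 mm above and 17 mm below the point). The clutch disc's top is 24 mm below the point. When closed the wing lies in line with the board.
- board_end_a (a point): Point on the board's top edge 78 mm from the axis, at the sign's +y end at the start; moves with the board. x across the thickness, y outward along the board. The board is 190 mm wide, 14 mm thick, from 35 to 135 mm above the worktop, the axis through its middle: its ends sweep a circle of 95 mm radius; things under 30 mm high pass below it.
- board_end_b (a point): The same point at the board's other end (at the sign's -y end at the start); the point's y points inward along the board.
- jar_mid (a point): Centre, half-way up, of the jar of cleaning tablets: upright cylinder 65 mm across, 84 mm high, white with a steel lid. z up.
- tamper_mid (a point): Centre, half-way up, of the coffee tamper standing on its foot: 106 mm high; steel foot 58 mm across up to 30 mm, above that a dark knob handle about 38 mm across to grip. About 0.5 kg.
- jigger_mid (a point): Centre, half-way up, of the black double jigger (hourglass): 90 mm high, 45 mm across at top and bottom; it takes a grip like a cylinder of 45 mm.
- tray: Black shallow bar tray, fixed, origin at the centre of its underside: 110 mm along its x, 200 mm along its y, floor 4 mm above the worktop, rim 4 mm thick and 14 mm high. The pink cup stands on its +y half; its -y half is free. Behind it the tall espresso machine fills the worktop at x > 0.57 m, y > -0.07 m (robot's frame), and a little farther right beyond x = 0.7 m.
- tray_free_end (a point): Middle of the tray's free half, on the floor (4 mm above the worktop): 48 mm from the tray's centre towards its -y end. Axes as the tray's.
- pink_cup_mid (a point): Centre, half-way up, of the pink steel cup (75 mm across, 82 mm high) that stands in the tray. Bystander.
- syrup_near_mid (a point): Centre, half-way up, of the dark syrup bottle with a pump spout close behind the sign: 72 mm across, 285 mm high. It stands just outside the board's swing, where a gripper holding the board's rear end would hit it. Bystander.
- brush_mid (a point): Middle of the counter brush lying flat behind the sign's base: 142 mm long along its x, 34 mm wide, 10 mm high; the board passes over it. Bystander.
Things that resemble listed ones, but are neither listed nor needed, are in the scene too. There is more than one size of the part that bears jigger_mid; the job needs the larger.

How it is judged:
By the outcome, as a careful person would: the job done as asked, in the order asked, and still so for the second after the job is handed in, with the robot touching nothing.
It also fails if it takes over 72 s, if anything falls off the work surface, if the arm or the gripper's body presses on something with over 40 N, if the wrist force passes 120 N, or if a joint passes its speed limit or range.

## Working session

There is one attempt and no reset: what is moved stays moved. The work goes in short steps, Python scripts to look and compute and a tool call to move; the robot and the scene stay as the last step left them, time stands still between calls to the robot, and variables do not carry over. Pictures are saved under pics/ and viewed, at most 10 in all, crops included, and the job is handed in when it is done.

Besides the shell and the picture viewer there is one more tool, called as name(argument=value, ...), one argument or row to a line, values as JSON. step_arm: Moves the arm, as the interface text tells. Its arguments: {"type":"object","properties":{"motion":{"type":"array","items":{"type":"object","properties":{"translation":{"type":"array","items":{"type":"number"}},"roll":{"type":"number"},"fingers":{"type":"number"}}}},"squeeze":{"type":"number"}},"required":["motion"]}

```bash
mkdir -p pics; ls; cat > h.py <<'E'
import numpy as np, cv2
from cell import env
def cam(f):
    R=cv2.Rodrigues(np.array(f["rvec"],float))[0]; t=np.array(f["tvec"],float).ravel()
    return np.array(f["intrinsics"],float),np.array(f["dist"],float),R,t
def ray(f,px):
    K,d,R,t=cam(f)
    u=cv2.undistortPoints(np.array(px,float).reshape(-1,1,2),K,d).reshape(-1,2)
    D=np.c_[u,np.ones(len(u))]@R
    return -R.T@t,D
def onplane(f,px,z):
    c,D=ray(f,px); return c+D*((z-c[2])/D[:,2])[:,None]
def proj(f,P):
    K,d,R,t=cam(f)
    return cv2.projectPoints(np.array(P,float).reshape(-1,1,3),np.array(f["rvec"],float),t,K,d)[0].reshape(-1,2)
def save(f,n): cv2.imwrite(f"pics/{n}.png",cv2.cvtColor(f["color"],cv2.COLOR_RGB2BGR))
E
python3 - <<'E'
from h import *
import pickle
fs={n:env.grab_frame(n) for n in("scene","top")}
pickle.dump(fs,open("f0.pkl","wb"))
im=[fs[n]["color"] for n in fs]
for n in fs:
    K,d,R,t=cam(fs[n]); print(n,-R.T@t,K[0,0],d); 
    cv2.imwrite(f"pics/{n}0.png",cv2.resize(cv2.cvtColor(fs[n]["color"],cv2.COLOR_RGB2BGR),(800,600),interpolation=cv2.INTER_CUBIC))
o=env.get_obs(); print(o, env.tcp_to_grasp)
E
```

```text
pics
scene [-0.49906311  0.92909459  1.03459277] 487.4304286619 [-0.11740386  0.          0.          0.          0.        ]
top [0.38711789 0.13130634 1.39338729] 353.66224357517405 [0.00292982 0.         0.         0.         0.        ]
{'clock': 0.1, 'qpos': array([ 1.56111541e+00,  3.59283642e-01,  1.11617508e-02, -3.04410613e-04,
       -1.22409721e+00, -2.88070150e-01]), 'joint_velocities': array([-8.70587681e-04, -5.08243025e-06,  9.86736808e-04, -8.77993242e-04,
       -1.64886063e-03,  8.15670339e-04]), 'joint_torque': array([-1.43118388e-03, -5.84765840e+01,  2.94109011e+01,  6.95460275e+00,
       -3.20457490e-03,  8.80003142e-06]), 'tool_pos': array([0.19794531, 0.64487869, 0.23048347]), 'tool_rot': array([ 3.10538505e+00, -4.65926533e-01, -1.35108134e-04]), 'wrist_force': array([-1.41144935,  0.02001734,  0.84834016]), 'ft_torque': array([-0.04390116, -0.01321669, -0.0268021 ]), 'finger_force': 0.0, 'finger_gap': 0.08551761764660243} -0.0187
```

View pics/scene0.png

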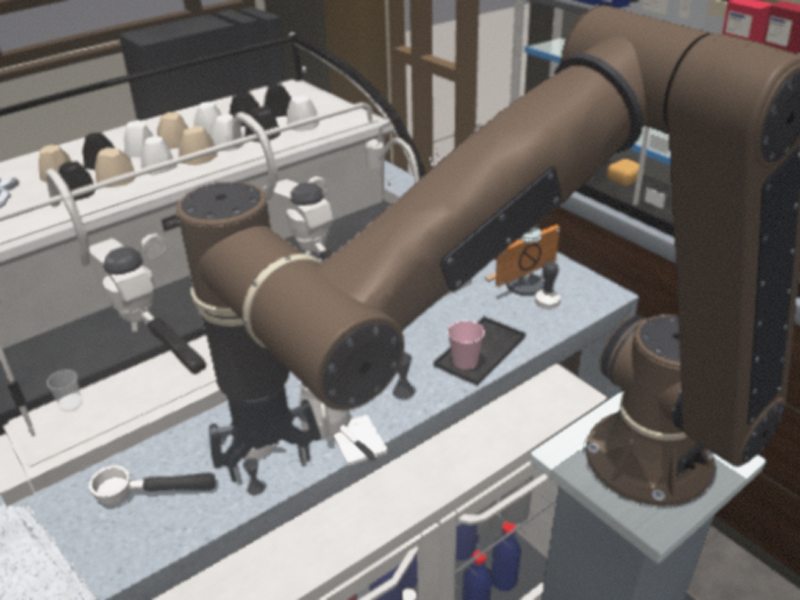

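View pics/top0.png

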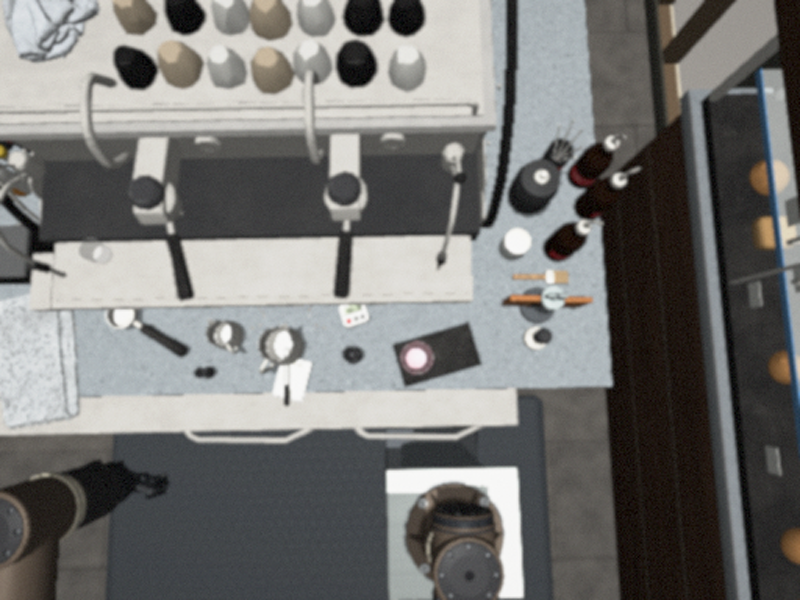

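Scene view: sign at (528,258), with the tamper at (548,290) in front of it; tray with pink cup at (480,350). Top view (800 px wide): nut/disc at (552,297), board from (508,298) to (592,300), tamper knob (543,336), jar (517,242), tray (437,354), large jigger (352,354).

```bash
python3 - <<'E'
from h import *
import pickle
fs=pickle.load(open("f0.pkl","rb")); f=fs["top"]; s=.64
im=f["color"]; hsv=cv2.cvtColor(im,cv2.COLOR_RGB2HSV)
def blobs(m,x0,y0,x1,y1,mina=15):
    mm=np.zeros_like(m); a=[int(v*s) for v in(x0,y0,x1,y1)]; mm[a[1]:a[3],a[0]:a[2]]=m[a[1]:a[3],a[0]:a[2]]
    return [c for c in cv2.findContours(mm,0,2)[0] if cv2.contourArea(c)>=mina]
org=((hsv[...,0]<16)&(hsv[...,1]>130)&(hsv[...,2]>90)).astype(np.uint8)
for c in blobs(org,490,285,610,315,5):
    p=c.reshape(-1,2); a=p[p[:,0].argmin()],p[p[:,0].argmax()]
    print("board",a,cv2.minAreaRect(c),onplane(f,a,.135).round(4).tolist())
for n,q,z in [("nutdisc",(552,297),.15),("base",(536,304),.011),("tamperknob",(543,336),.1),("foot",(536,339),.02),("jarlid",(517,242),.084),("syrup",(567,240),.0),("cup",(416,357),.082),("brushL",(513,277),.01),("brushR",(568,277),.01),("jig",(352,354),.09),("jigS",(205,372),.07)]:
    print(n,onplane(f,[np.array(q)*s],z)[0].round(3))
dark=(hsv[...,2]<75).astype(np.uint8)
for c in blobs(dark,385,315,490,390,100):
    r=cv2.minAreaRect(c); b=cv2.boxPoints(r); print("tray",r); W=onplane(f,b,.014); print(W.round(3).tolist(),W.mean(0), np.linalg.norm(np.diff(W,axis=0),axis=1))
c=im[int(215*s):int(385*s),int(470*s):int(620*s)]
cv2.imwrite("pics/topc.png",cv2.resize(cv2.cvtColor(c,cv2.COLOR_RGB2BGR),None,fx=7,fy=5.4 if 0 else 5.4,interpolation=cv2.INTER_CUBIC) if 0 else cv2.resize(cv2.cvtColor(c,cv2.COLOR_RGB2BGR),None,fx=5.4,fy=5.4,interpolation=cv2.INTER_CUBIC))
print(c.shape,int(470*s),int(215*s))
E
```

```text
board (array([363, 192], dtype=int32), array([377, 192], dtype=int32)) ((370.0, 192.5), (3.0, 14.0), 90.0) [[0.5392, -0.2651, 0.135], [0.5382, -0.3153, 0.135]]
board (array([326, 191], dtype=int32), array([344, 193], dtype=int32)) ((335.0, 191.0), (18.0, 4.0), 0.0) [[0.5454, -0.1327, 0.135], [0.537, -0.1969, 0.135]]
nutdisc [ 0.545 -0.226  0.15 ]
base [ 0.546 -0.225  0.011]
tamperknob [ 0.46  -0.214  0.1  ]
foot [ 0.457 -0.218  0.02 ]
jarlid [ 0.689 -0.168  0.084]
syrup [ 0.711 -0.317  0.   ]
cup [0.417 0.083 0.082]
brushL [ 0.616 -0.171  0.01 ]
brushR [ 0.613 -0.31   0.01 ]
jig [0.427 0.233 0.09 ]
jigS [0.392 0.584 0.07 ]
tray ((279.36798095703125, 226.4759979248047), (26.15999984741211, 48.91999435424805), 73.73979187011719)
[[0.45, 0.134, 0.014], [0.499, -0.05, 0.014], [0.402, -0.075, 0.014], [0.353, 0.108, 0.014]] [0.42586747 0.0291316  0.014     ] [0.19113102 0.10099232 0.18930017]
(109, 96, 3) 300 137
```

View pics/topc.png

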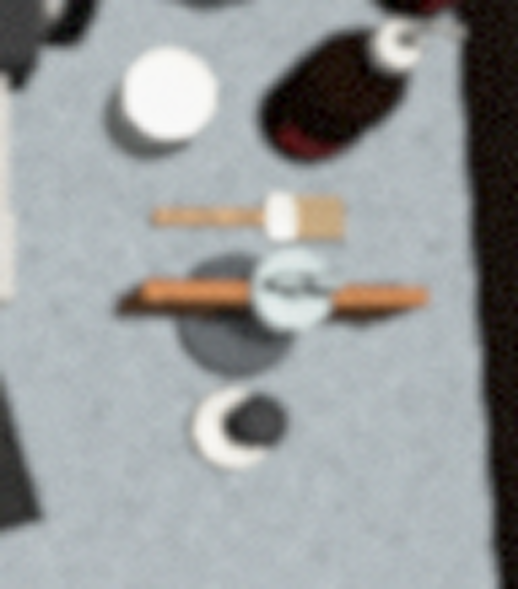

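Crop (offset 300,137; ×5.4): disc centre (292,290), board ends (142,292)/(428,297), tamper knob (258,420) over white foot (235,428), jar (168,95), syrup base about (305,128). The tamper is the one in the swing.

```bash
python3 - <<'E'
from h import *
import pickle
f=pickle.load(open("f0.pkl","rb"))["top"]
for n,q,z in [("disc",(292,290),.15),("base",(236,314),.006),("bL",(143,292),.135),("bR",(427,297),.135),("knob",(258,420),.09),("foot",(233,428),.025),("jar",(168,95),.084),("syr_front",(303,158),.0),("syr_left",(265,112),.03),("syr_top",(398,45),.285)]:
    print(n,onplane(f,[np.array(q)/5.4+[300,137]],z)[0].round(4))
E
```

```text
disc [ 0.5427 -0.2291  0.15  ]
base [ 0.5438 -0.2289  0.006 ]
bL [ 0.5451 -0.1345  0.135 ]
bR [ 0.5381 -0.3227  0.135 ]
knob [ 0.4613 -0.2181  0.09  ]
foot [ 0.4597 -0.2173  0.025 ]
jar [ 0.6904 -0.1694  0.084 ]
syr_front [ 0.66   -0.2865  0.    ]
syr_left [ 0.6888 -0.2518  0.03  ]
syr_top [ 0.6715 -0.2616  0.285 ]
```

step_arm(
  motion=[
    {"translation": [40,0,0],"roll": 0,"fingers": 0},
    {"translation": [40,0,0],"roll": 0,"fingers": 0},
    {"translation": [40,0,0],"roll": 0,"fingers": 0},
    {"translation": [40,0,0],"roll": 0,"fingers": 0},
    {"translation": [40,0,0],"roll": 0,"fingers": 0},
  ],
)

```text
clock: 0.52
tool_pos: [0.3906, 0.5857, 0.2309]
tool_rot: [3.106, -0.465, -0.0]
wrist_force: [-0.3, 1.5, 0.1]
finger_gap: 0.0854
finger_force: 0.0
```

step_arm(
  motion=[
    {"translation": [0,40,0],"roll": -3,"fingers": 0},
    {"translation": [0,40,0],"roll": -3,"fingers": 0},
    {"translation": [0,40,0],"roll": -3,"fingers": 0},
    {"translation": [0,40,0],"roll": -3,"fingers": 0},
    {"translation": [0,40,0],"roll": -3,"fingers": 0},
  ],
)

```text
clock: 0.93
tool_pos: [0.3503, 0.3886, 0.2305]
tool_rot: [3.14, -0.052, -0.001]
wrist_force: [0.5, 0.2, 0.6]
finger_gap: 0.0854
finger_force: 0.0
```

step_arm(
  motion=[
    {"translation": [0,40,0],"roll": 0,"fingers": 0},
    {"translation": [0,40,0],"roll": 0,"fingers": 0},
    {"translation": [0,40,0],"roll": 0,"fingers": 0},
    {"translation": [0,40,0],"roll": 0,"fingers": 0},
    {"translation": [0,40,0],"roll": 0,"fingers": 0},
  ],
)

```text
clock: 1.35
tool_pos: [0.3431, 0.1889, 0.2311]
tool_rot: [3.141, -0.056, -0.0]
wrist_force: [1.4, -0.6, 1.0]
finger_gap: 0.0854
finger_force: 0.0
```

step_arm(
  motion=[
    {"translation": [12,38,0],"roll": 0,"fingers": 0},
    {"translation": [12,38,0],"roll": 0,"fingers": 0},
    {"translation": [12,38,0],"roll": 0,"fingers": 0},
    {"translation": [12,38,0],"roll": 0,"fingers": 0},
    {"translation": [12,38,0],"roll": 0,"fingers": 0},
  ],
)

```text
clock: 1.77
tool_pos: [0.3967, -0.003, 0.2316]
tool_rot: [-3.14, 0.055, -0.002]
wrist_force: [1.9, 0.2, -0.2]
finger_gap: 0.0855
finger_force: 0.0
```

step_arm(
  motion=[
    {"translation": [12,38,0],"roll": 0,"fingers": 0},
    {"translation": [12,38,0],"roll": 0,"fingers": 0},
    {"translation": [12,38,0],"roll": 0,"fingers": 0},
    {"translation": [12,38,0],"roll": 0,"fingers": 0},
    {"translation": [12,38,0],"roll": 0,"fingers": 0},
  ],
)

```text
clock: 2.18
tool_pos: [0.4499, -0.1953, 0.2312]
tool_rot: [-3.141, 0.057, -0.0]
wrist_force: [1.4, 1.2, -0.4]
finger_gap: 0.0854
finger_force: 0.0
```

```bash
python3 - <<'E'
from h import *
import pickle
f=env.grab_frame("wrist"); pickle.dump(f,open("w1.pkl","wb"))
cv2.imwrite("pics/w1.png",cv2.cvtColor(f["color"],cv2.COLOR_RGB2BGR))
o=env.get_obs(); print(o["tool_pos"],o["tool_rot"],o["qpos"])
print(proj(f,[[.460,-.218,.106],[.46,-.218,0],[.5435,-.229,.186],[.5435,-.229,.15],[.545,-.1345,.135],[.538,-.3227,.135]]).round(0).tolist())
E
```

```text
[ 0.45124776 -0.20032569  0.23068213] [ 3.13922503e+00 -6.04008424e-02 -1.80141124e-03] [-0.01735269  0.05768585 -0.37825184  0.00196692 -1.13601021  1.54884286]
[[283.0, 176.0], [276.0, 157.0], [309.0, 65.0], [301.0, 72.0], [172.0, 78.0], [421.0, 80.0]]
```

View pics/w1.png

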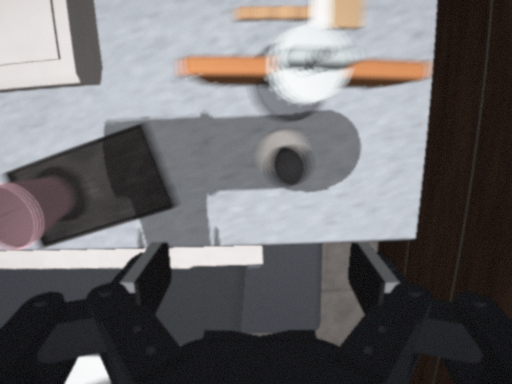

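Wrist view: tamper knob at (289,165), disc/nut at (312,62), board ends at (180,67) and (430,70), tray and cup at left; all offset about (+6,-10) px from the projections, perhaps because the arm was settling. I retake at rest and measure by masks.

```bash
python3 - <<'E'
from h import *
import pickle
f=env.grab_frame("wrist"); pickle.dump(f,open("w2.pkl","wb")); im=f["color"]; hsv=cv2.cvtColor(im,cv2.COLOR_RGB2HSV)
o=env.get_obs(); print(o["tool_pos"],o["tool_rot"]); print("cam",-cam(f)[2].T@cam(f)[3])
print("pred",proj(f,[[.460,-.218,.106],[.5435,-.229,.15],[.545,-.1345,.135],[.538,-.3227,.135]]).round(0).tolist())
org=((hsv[...,0]<16)&(hsv[...,1]>130)&(hsv[...,2]>90)).astype(np.uint8); org[:, :150]=0; org[:35]=0; org[110:]=0
y,x=np.nonzero(org); L=x.min();R=x.max()
a=[[L,y[x<L+6].mean()],[R,y[x>R-6].mean()]]; B=onplane(f,a,.135); print("board px",a,"\n",B.round(4),"mid",B.mean(0).round(4),np.linalg.norm(B[0]-B[1]),"yaw",np.degrees(np.arctan2(-(B[0]-B[1])[0],(B[0]-B[1])[1])))
def big(m,box):
    mm=np.zeros_like(m);mm[box[1]:box[3],box[0]:box[2]]=m[box[1]:box[3],box[0]:box[2]]
    return max(cv2.findContours(mm,0,2)[0],key=cv2.contourArea)
k=big((hsv[...,2]<75).astype(np.uint8),(250,130,330,200)); c,r=cv2.minEnclosingCircle(k); print("knob",c,r,onplane(f,[c],.095))
d=big(((hsv[...,2]>205)).astype(np.uint8),(240,20,370,115)); c,r=cv2.minEnclosingCircle(d); print("disc",c,r,onplane(f,[c],.15),cv2.boundingRect(d))
E
```

```text
[ 0.45026429 -0.19768167  0.23031108] [ 3.14017249e+00 -6.54161716e-02 -3.09780897e-03]
cam [ 0.52220838 -0.20390426  0.3738255 ]
pred [[277.0, 177.0], [293.0, 74.0], [165.0, 80.0], [414.0, 81.0]]
board px [[np.int64(167), np.float64(69.75)], [np.int64(413), np.float64(73.855421686747)]] 
 [[ 0.5521 -0.1367  0.135 ]
 [ 0.5431 -0.3216  0.135 ]] mid [ 0.5476 -0.2292  0.135 ] 0.18513900831553068 yaw -2.7763357219517077
knob (276.4013977050781, 168.95069885253906) 19.819580078125 [[ 0.46527879 -0.21830754  0.095     ]]
disc (310.54632568359375, 72.07003021240234) 71.1270751953125 [[ 0.54446906 -0.24098915  0.15      ]] (240, 20, 130, 95)
```

step_arm(
  motion=[
    {"translation": [13,19,0],"roll": 0,"fingers": 0},
    {"translation": [0,0,40],"roll": 0,"fingers": 0},
    {"translation": [0,0,40],"roll": 0,"fingers": 0},
    {"translation": [0,0,0],"roll": 0,"fingers": 0},
    {"translation": [0,0,0],"roll": 0,"fingers": 0},
  ],
)

```text
clock: 2.7
tool_pos: [0.4608, -0.2123, 0.1502]
tool_rot: [3.141, -0.056, -0.008]
wrist_force: [1.0, -0.6, 1.0]
finger_gap: 0.0855
finger_force: 0.0
```

step_arm(
  motion=[
    {"translation": [0,0,30],"roll": 0,"fingers": 0},
    {"translation": [0,0,30],"roll": 0,"fingers": 0},
    {"translation": [0,0,22],"roll": 0,"fingers": 0},
    {"translation": [0,0,0],"roll": 0,"fingers": 0},
    {"translation": [0,0,0],"roll": 0,"fingers": 0},
  ],
)

```text
clock: 3.12
tool_pos: [0.4634, -0.2125, 0.071]
tool_rot: [3.14, -0.054, 0.001]
wrist_force: [-0.3, -0.3, 0.7]
finger_gap: 0.0852
finger_force: 0.0
```

step_arm(
  motion=[
    {"translation": [0,0,0],"roll": 0,"fingers": 0.8},
    {"translation": [0,0,0],"roll": 0,"fingers": 0.8},
    {"translation": [0,0,0],"roll": 0,"fingers": 0.8},
    {"translation": [0,0,0],"roll": 0,"fingers": 0.8},
    {"translation": [0,0,0],"roll": 0,"fingers": 0.8},
  ],
  squeeze=40,
)

```text
clock: 3.53
tool_pos: [0.4636, -0.2131, 0.0709]
tool_rot: [3.14, -0.055, 0.005]
wrist_force: [-1.0, -0.8, 7.2]
finger_gap: 0.0362
finger_force: 39.3
```

step_arm(
  motion=[
    {"translation": [0,0,-20],"roll": 0,"fingers": 0.8},
    {"translation": [0,0,-30],"roll": 0,"fingers": 0.8},
    {"translation": [0,0,-30],"roll": 0,"fingers": 0.8},
    {"translation": [0,0,0],"roll": 0,"fingers": 0.8},
    {"translation": [0,0,0],"roll": 0,"fingers": 0.8},
  ],
)

```text
clock: 3.95
tool_pos: [0.4631, -0.2125, 0.1508]
tool_rot: [-3.141, 0.057, -0.006]
wrist_force: [-0.8, 1.4, -4.2]
finger_gap: 0.0364
finger_force: 41.0
```

```bash
python3 - <<'E'
from h import *
import pickle
f=pickle.load(open("w2.pkl","rb")); im=f["color"]; hsv=cv2.cvtColor(im,cv2.COLOR_RGB2HSV)
m=(hsv[...,2]<85).astype(np.uint8); m[:110]=0;m[250:]=0;m[:,190:]=0
m=cv2.morphologyEx(m,cv2.MORPH_OPEN,np.ones((3,3)))
c=max(cv2.findContours(m,0,2)[0],key=cv2.contourArea); p=c.reshape(-1,2).astype(float)
print(cv2.contourArea(c),cv2.minAreaRect(c))
q=np.array([p[(p@v).argmax()] for v in ([1,-2.],[1,1.],[-1,2.])]); print("corners TR,BR,BL",q.tolist()); W=onplane(f,q,.014); print(W.round(4).tolist(),np.linalg.norm(W[0]-W[1]))
f=pickle.load(open("f0.pkl","rb"))["top"]
im=f["color"]; hsv=cv2.cvtColor(im,cv2.COLOR_RGB2HSV)
k=((hsv[...,0]>150)&(hsv[...,1]>50)).astype(np.uint8); k[:,:240]=0;k[:205]=0;k[250:]=0;k[:,300:]=0
c=max(cv2.findContours(k,0,2)[0],key=cv2.contourArea); e=cv2.minEnclosingCircle(c); print("cup top",e,onplane(f,[e[0]],.08))
E
```

```text
10016.5 ((82.35558319091797, 192.4853973388672), (91.15260314941406, 149.38465881347656), 69.21175384521484)
corners TR,BR,BL [[134.0, 126.0], [166.0, 209.0], [33.0, 248.0]]
[[0.5071, -0.0565, 0.014], [0.403, -0.0823, 0.014], [0.3536, 0.1104, 0.014]] 0.1072142788709001
cup top ((271.0, 236.0), 9.999999747378752e-05) [[0.38947868 0.06601415 0.08      ]]
```

step_arm(
  motion=[
    {"translation": [-3,-15,0],"roll": 0,"fingers": 0.8},
    {"translation": [-3,-30,0],"roll": 0,"fingers": 0.8},
    {"translation": [-6,-37,0],"roll": 0,"fingers": 0.8},
    {"translation": [-6,-37,0],"roll": 0,"fingers": 0.8},
    {"translation": [-6,-37,0],"roll": 0,"fingers": 0.8},
  ],
)

```text
clock: 4.37
tool_pos: [0.4421, -0.0548, 0.1477]
tool_rot: [3.141, -0.059, -0.005]
wrist_force: [1.4, 0.0, -4.3]
finger_gap: 0.0363
finger_force: 41.3
```

step_arm(
  motion=[
    {"translation": [-5,-36,0],"roll": 0,"fingers": 0.8},
    {"translation": [0,0,0],"roll": 3.5,"fingers": 0.8},
    {"translation": [0,0,0],"roll": 7,"fingers": 0.8},
    {"translation": [0,0,0],"roll": 7,"fingers": 0.8},
    {"translation": [0,0,0],"roll": 7,"fingers": 0.8},
  ],
)

```text
clock: 4.78
tool_pos: [0.4388, -0.0194, 0.1478]
tool_rot: [3.055, -0.73, -0.004]
wrist_force: [0.1, -0.4, -4.3]
finger_gap: 0.0363
finger_force: 41.5
```

step_arm(
  motion=[
    {"translation": [0,0,0],"roll": 7,"fingers": 0.8},
    {"translation": [0,0,0],"roll": 7,"fingers": 0.8},
    {"translation": [0,0,0],"roll": 7,"fingers": 0.8},
    {"translation": [0,0,0],"roll": 7,"fingers": 0.8},
    {"translation": [0,0,0],"roll": 7,"fingers": 0.8},
  ],
)

```text
clock: 5.2
tool_pos: [0.4389, -0.0199, 0.1477]
tool_rot: [2.692, -1.616, -0.004]
wrist_force: [-0.1, -0.2, -3.7]
finger_gap: 0.0363
finger_force: 41.5
```

step_arm(
  motion=[
    {"translation": [0,0,0],"roll": 7,"fingers": 0.8},
    {"translation": [0,0,0],"roll": 7,"fingers": 0.8},
    {"translation": [0,0,20],"roll": 0,"fingers": 0.8},
    {"translation": [0,0,0],"roll": 0,"fingers": 0.8},
    {"translation": [0,0,0],"roll": 0,"fingers": 0.8},
  ],
)

```text
clock: 5.62
tool_pos: [0.4384, -0.0203, 0.1277]
tool_rot: [2.48, -1.922, -0.004]
wrist_force: [-1.3, 0.2, -4.3]
finger_gap: 0.0359
finger_force: 41.7
```

```bash
python3 - <<'E'
from h import *
o=env.get_obs(); print(o["tool_pos"],o["tool_rot"],o["finger_gap"],np.degrees(2*np.arctan2(o["tool_rot"][1],o["tool_rot"][0])))
f=env.grab_frame("wrist"); save(f,"w3")
f=env.grab_frame("top"); cv2.imwrite("pics/t3.png",cv2.resize(cv2.cvtColor(f["color"][180:270,220:390],cv2.COLOR_RGB2BGR),None,fx=4,fy=4,interpolation=cv2.INTER_CUBIC))
E
```

```text
[ 0.43842731 -0.02026668  0.12774334] [ 2.48027935 -1.92169632 -0.00433309] 0.03594739788184709 -75.5363524986753
```

View pics/w3.png

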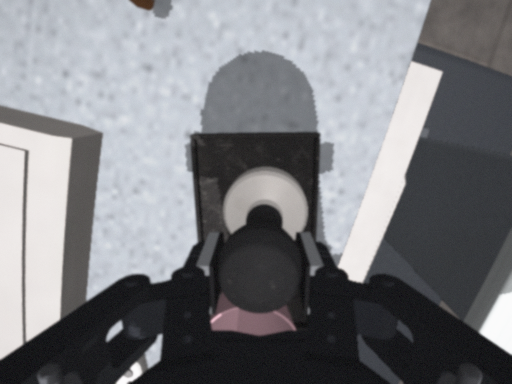

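Wrist view: the upright tamper foot (265,205) hangs over the free half of the tray (left/right rims at x=193/320, end rim at y=133), the cup behind it (253,318). Lower it.

step_arm(
  motion=[
    {"translation": [0,-4,20],"roll": 0,"fingers": 0.8},
    {"translation": [0,0,20],"roll": 0,"fingers": 0.8},
    {"translation": [0,0,9],"roll": 0,"fingers": 0.8},
    {"translation": [0,0,3],"roll": 0,"fingers": 0.8},
    {"translation": [0,0,0],"roll": 0,"fingers": 0.8},
  ],
)

```text
clock: 6.13
tool_pos: [0.4439, -0.0188, 0.0771]
tool_rot: [2.482, -1.924, -0.001]
wrist_force: [0.4, 0.3, -3.8]
finger_gap: 0.0362
finger_force: 41.7
```

step_arm(
  motion=[
    {"translation": [0,0,1.5],"roll": 0,"fingers": 0.8},
    {"translation": [0,0,1],"roll": 0,"fingers": 0.8},
    {"translation": [0,0,0],"roll": 0,"fingers": 0.8},
    {"translation": [0,0,0],"roll": 0,"fingers": 0.8},
    {"translation": [0,0,0],"roll": 0,"fingers": 0.8},
  ],
)

```text
clock: 6.55
tool_pos: [0.4444, -0.0186, 0.0752]
tool_rot: [-2.482, 1.924, -0.001]
wrist_force: [0.5, -0.4, -3.8]
finger_gap: 0.0362
finger_force: 41.7
```

step_arm(
  motion=[
    {"translation": [0,0,1],"roll": 0,"fingers": 0.8},
    {"translation": [0,0,1],"roll": 0,"fingers": 0.8},
    {"translation": [0,0,0],"roll": 0,"fingers": 0.8},
    {"translation": [0,0,0],"roll": 0,"fingers": 0.8},
    {"translation": [0,0,0],"roll": 0,"fingers": 0.8},
  ],
)

```text
clock: 6.97
tool_pos: [0.4447, -0.0189, 0.0748]
tool_rot: [-2.484, 1.923, -0.002]
wrist_force: [-7.4, -0.9, 21.1]
finger_gap: 0.0361
finger_force: 44.1
```

step_arm(
  motion=[
    {"translation": [0,0,-1.5],"roll": 0,"fingers": 0.8},
    {"translation": [0,0,0],"roll": 0,"fingers": 0},
    {"translation": [0,0,0],"roll": 0,"fingers": 0},
    {"translation": [0,0,0],"roll": 0,"fingers": 0},
    {"translation": [0,0,0],"roll": 0,"fingers": 0},
  ],
)

```text
clock: 7.38
tool_pos: [0.4444, -0.0186, 0.0743]
tool_rot: [-2.483, 1.924, -0.0]
wrist_force: [0.3, -0.1, -0.1]
finger_gap: 0.0822
finger_force: 0.0
```

step_arm(
  motion=[
    {"translation": [0,0,-15],"roll": 0,"fingers": 0},
    {"translation": [0,0,-35],"roll": 0,"fingers": 0},
    {"translation": [0,0,-35],"roll": 0,"fingers": 0},
    {"translation": [0,0,-35],"roll": 0,"fingers": 0},
    {"translation": [0,0,-35],"roll": 0,"fingers": 0},
  ],
)

```text
clock: 7.8
tool_pos: [0.4439, -0.0188, 0.231]
tool_rot: [2.483, -1.924, 0.0]
wrist_force: [1.5, 0.5, -1.0]
finger_gap: 0.0854
finger_force: 0.0
```

```bash
python3 - <<'E'
from h import *
f=env.grab_frame("scene"); a=cv2.resize(f["color"][170:270,270:400],None,fx=4,fy=4,interpolation=cv2.INTER_CUBIC)
w=env.grab_frame("wrist"); b=cv2.resize(w["color"],None,fx=.52,fy=400/384)
b=cv2.resize(w["color"],(276,207)); b=cv2.copyMakeBorder(b,0,400-207,0,0,0)
cv2.imwrite("pics/s4.png",cv2.cvtColor(np.hstack([a,b]),cv2.COLOR_RGB2BGR))
o=env.get_obs(); print(o["tool_pos"],np.degrees(2*np.arctan2(o["tool_rot"][1],o["tool_rot"][0])),o["wrist_force"])
E
```

```text
[ 0.44734156 -0.01805634  0.23507952] 284.4916785516576 [-0.11059551 -0.61747938 -0.03822724]
```

View pics/s4.png

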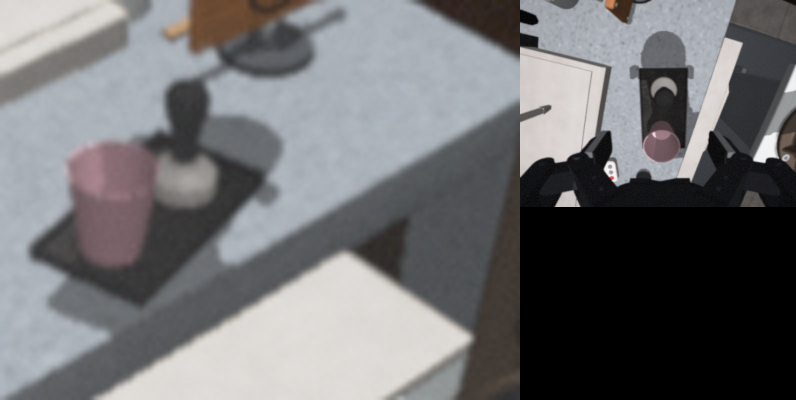

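Tamper stands upright in the tray beside the cup, at (185,150) in the left picture. Next a close wrist look at the nut.

step_arm(
  motion=[
    {"translation": [30,-9,0],"roll": 0,"fingers": 0},
    {"translation": [33,-9,0],"roll": 0,"fingers": 0},
    {"translation": [33,-9,0],"roll": 0,"fingers": 0},
    {"translation": [33,-9,0],"roll": 0,"fingers": 0},
    {"translation": [27,-9,0],"roll": 0,"fingers": 0},
  ],
)

```text
clock: 8.32
tool_pos: [0.5274, -0.1604, 0.2288]
tool_rot: [2.483, -1.925, -0.0]
wrist_force: [1.0, 0.6, 0.6]
finger_gap: 0.0853
finger_force: 0.0
```

step_arm(
  motion=[
    {"translation": [0,0,0],"roll": 5.5,"fingers": 0},
    {"translation": [0,0,0],"roll": 5.5,"fingers": 0},
    {"translation": [0,0,0],"roll": 5.5,"fingers": 0},
    {"translation": [0,0,0],"roll": 0,"fingers": 0},
    {"translation": [0,0,0],"roll": 0,"fingers": 0},
  ],
)

```text
clock: 8.73
tool_pos: [0.5265, -0.1586, 0.2288]
tool_rot: [2.184, -2.258, -0.001]
wrist_force: [-0.3, -0.0, 1.3]
finger_gap: 0.0854
finger_force: 0.0
```

step_arm(
  motion=[
    {"translation": [0,0,0],"roll": 0,"fingers": 0},
    {"translation": [0,0,0],"roll": 0,"fingers": 0},
    {"translation": [0,0,0],"roll": 0,"fingers": 0},
    {"translation": [0,0,0],"roll": 0,"fingers": 0},
    {"translation": [0,0,0],"roll": 0,"fingers": 0},
  ],
)

```text
clock: 9.15
tool_pos: [0.5266, -0.1584, 0.2294]
tool_rot: [-2.182, 2.26, -0.0]
wrist_force: [0.1, 1.0, 0.1]
finger_gap: 0.0851
finger_force: 0.0
```

```bash
python3 - <<'E'
from h import *
import pickle
o=env.get_obs(); print(o["tool_pos"],np.degrees(2*np.arctan2(o["tool_rot"][1],o["tool_rot"][0])),o["qpos"])
f=env.grab_frame("wrist"); pickle.dump(f,open("w5.pkl","wb")); im=f["color"]; save(f,"w5")
hsv=cv2.cvtColor(im,cv2.COLOR_RGB2HSV)
print("pred",proj(f,[[.545,-.229,.15],[.545,-.229,.186],[.549,-.134,.135],[.541,-.323,.135]]).round(0).tolist())
org=((hsv[...,0]<16)&(hsv[...,1]>130)&(hsv[...,2]>90)).astype(np.uint8); org=cv2.morphologyEx(org,2,np.ones((3,3)))
for c in cv2.findContours(org,0,2)[0]:
    if cv2.contourArea(c)>100: print("orange",cv2.minAreaRect(c),cv2.boundingRect(c))
E
```

```text
[ 0.52663174 -0.1583991   0.22938283] 267.98117548118023 [ 6.40954456e-02  1.54713330e-01 -2.68824863e-01  1.59698374e-05
 -1.14709158e+00 -9.93371451e-02]
pred [[231.0, 109.0], [226.0, 109.0], [235.0, 226.0], [232.0, -29.0]]
orange ((231.0, 183.5), (75.0, 14.0), 90.0) (224, 146, 15, 76)
orange ((230.49942016601562, 33.47060012817383), (67.30078887939453, 17.800500869750977), 88.87670135498047) (221, 0, 19, 68)
```

View pics/w5.png

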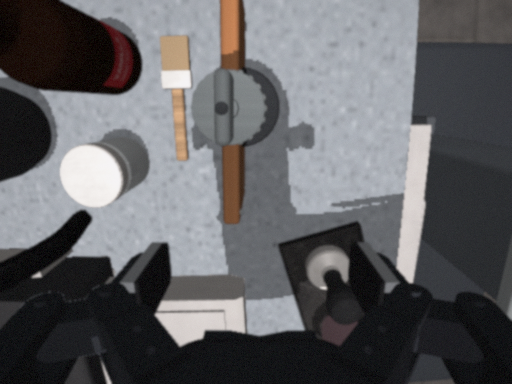

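Wrist view: wing nut centred at (223,107) on the disc (229,107), board ends up/down the image at x≈231, jar (95,175), brush (177,95), syrup upper left; the projections agree to about 3 px. The nut axis is about (0.547,-0.230). Now grip the nut.

step_arm(
  motion=[
    {"translation": [36,-12,0],"roll": 0,"fingers": 0},
    {"translation": [35,-11,0],"roll": 0,"fingers": 0},
    {"translation": [0,0,0],"roll": 0,"fingers": 0},
    {"translation": [0,0,25],"roll": 0,"fingers": 0},
    {"translation": [0,0,25],"roll": 0,"fingers": 0},
  ],
)

```text
clock: 9.62
tool_pos: [0.5481, -0.2312, 0.1798]
tool_rot: [-2.179, 2.261, -0.004]
wrist_force: [-0.2, 0.5, -1.4]
finger_gap: 0.0854
finger_force: 0.0
```

step_arm(
  motion=[
    {"translation": [0,0,21],"roll": 0,"fingers": 0},
    {"translation": [0,0,0],"roll": 0,"fingers": 0.6},
    {"translation": [0,0,0],"roll": 0,"fingers": 0.7},
    {"translation": [0,0,0],"roll": 0,"fingers": 0.7},
    {"translation": [0,0,0],"roll": 0,"fingers": 0.7},
  ],
  squeeze=30,
)

```text
clock: 10.03
tool_pos: [0.5481, -0.2304, 0.1601]
tool_rot: [-2.181, 2.26, -0.004]
wrist_force: [0.5, -0.1, -0.6]
finger_gap: 0.0386
finger_force: 0.0
```

step_arm(
  motion=[
    {"translation": [0,0,1],"roll": 0,"fingers": 1},
    {"translation": [0,0,0],"roll": 0,"fingers": 1},
    {"translation": [0,0,0],"roll": 0,"fingers": 1},
    {"translation": [0,0,0],"roll": 0,"fingers": 1},
    {"translation": [0,0,0],"roll": 0,"fingers": 1},
  ],
  squeeze=30,
)

```text
clock: 10.45
tool_pos: [0.547, -0.2304, 0.1583]
tool_rot: [-2.181, 2.261, -0.001]
wrist_force: [-3.3, 2.0, 6.3]
finger_gap: 0.012
finger_force: 29.2
```

step_arm(
  motion=[
    {"translation": [0,0,-0.4],"roll": -7,"fingers": 1},
    {"translation": [0,0,-0.4],"roll": -7,"fingers": 1},
    {"translation": [0,0,-0.4],"roll": -7,"fingers": 1},
    {"translation": [0,0,-0.4],"roll": -7,"fingers": 1},
    {"translation": [0,0,-0.4],"roll": -7,"fingers": 1},
  ],
)

```text
clock: 10.87
tool_pos: [0.5477, -0.2302, 0.1604]
tool_rot: [-2.764, 1.492, -0.003]
wrist_force: [-0.6, 2.4, 5.1]
finger_gap: 0.0119
finger_force: 29.2
```

step_arm(
  motion=[
    {"translation": [0,0,-0.4],"roll": -7,"fingers": 1},
    {"translation": [0,0,-0.4],"roll": -7,"fingers": 1},
    {"translation": [0,0,-0.4],"roll": -7,"fingers": 1},
    {"translation": [0,0,-0.5],"roll": -7,"fingers": 1},
    {"translation": [0,0,-0.5],"roll": -7,"fingers": 1},
  ],
)

```text
clock: 11.28
tool_pos: [0.5482, -0.2297, 0.1626]
tool_rot: [-3.084, 0.591, -0.004]
wrist_force: [1.4, 4.4, 3.6]
finger_gap: 0.0119
finger_force: 29.2
```

step_arm(
  motion=[
    {"translation": [0,0,-0.5],"roll": -7,"fingers": 1},
    {"translation": [0,0,-0.3],"roll": -4,"fingers": 1},
    {"translation": [0,0,0],"roll": 0,"fingers": 1},
    {"translation": [0,0,0],"roll": 0,"fingers": 1},
    {"translation": [0,0,0],"roll": 0,"fingers": 1},
  ],
)

```text
clock: 11.7
tool_pos: [0.5483, -0.2294, 0.1633]
tool_rot: [-3.126, 0.302, -0.005]
wrist_force: [1.4, 4.9, 3.7]
finger_gap: 0.012
finger_force: 29.3
```

```bash
python3 - <<'E'
from h import *
o=env.get_obs(); print(o["tool_pos"],np.degrees(2*np.arctan2(o["tool_rot"][1],o["tool_rot"][0])),o["ft_torque"],o["wrist_force"],o["qpos"])
E
```

```text
[ 0.54830001 -0.22941983  0.16332834] 348.96302354236644 [ 1.95717261 -0.26746399 -0.00734609] [1.38264572 4.88177208 3.67730625] [-6.83290202e-02  2.78366042e-01 -2.66876041e-01 -1.10191749e-03
 -1.02259565e+00  1.44706664e+00]
```

step_arm(
  motion=[
    {"translation": [0,0,-0.2],"roll": -3,"fingers": 1},
    {"translation": [0,0,-0.1],"roll": -2,"fingers": 1},
    {"translation": [0,0,0],"roll": -1.5,"fingers": 1},
    {"translation": [0,0,0],"roll": 0,"fingers": 1},
    {"translation": [0,0,0],"roll": 0,"fingers": 1},
  ],
)

```text
clock: 12.12
tool_pos: [0.5483, -0.2293, 0.1637]
tool_rot: [-3.138, 0.124, -0.005]
wrist_force: [0.2, 6.6, 4.2]
finger_gap: 0.0121
finger_force: 29.5
```

```bash
python3 - <<'E'
from h import *
o=env.get_obs(); print(o["tool_pos"],np.degrees(2*np.arctan2(o["tool_rot"][1],o["tool_rot"][0])),o["ft_torque"],o["wrist_force"],o["finger_gap"])
E
```

```text
[ 0.54832565 -0.22929922  0.16368726] 355.47512850983117 [ 2.2745872  -0.26463529 -0.05900808] [0.24601278 6.56488942 4.1612785 ] 0.012125214044330042
```

step_arm(
  motion=[
    {"translation": [0,0,0],"roll": 0,"fingers": 0.3},
    {"translation": [0,0,0],"roll": 0,"fingers": 0.3},
    {"translation": [0,0,0],"roll": 0,"fingers": 0.3},
    {"translation": [0,0,-25],"roll": 0,"fingers": 0.3},
    {"translation": [0,0,-31],"roll": 0,"fingers": 0.3},
  ],
)

```text
clock: 12.53
tool_pos: [0.5452, -0.2301, 0.2165]
tool_rot: [-3.138, 0.126, 0.009]
wrist_force: [1.7, 0.2, 0.6]
finger_gap: 0.0601
finger_force: 0.0
```

step_arm(
  motion=[
    {"translation": [0,0,0],"roll": 7,"fingers": 0.3},
    {"translation": [0,0,0],"roll": 7,"fingers": 0.3},
    {"translation": [0,0,0],"roll": 7,"fingers": 0.3},
    {"translation": [0,0,0],"roll": 7,"fingers": 0.3},
    {"translation": [0,0,0],"roll": 7,"fingers": 0.3},
  ],
)

```text
clock: 12.95
tool_pos: [0.5468, -0.2305, 0.2185]
tool_rot: [2.953, -1.073, -0.0]
wrist_force: [0.6, -0.8, 0.3]
finger_gap: 0.0597
finger_force: 0.0
```

step_arm(
  motion=[
    {"translation": [0,0,0],"roll": 7,"fingers": 0.3},
    {"translation": [0,0,0],"roll": 7,"fingers": 0.3},
    {"translation": [0,0,0],"roll": 7,"fingers": 0.3},
    {"translation": [0,0,0],"roll": 7,"fingers": 0.3},
    {"translation": [0,0,0],"roll": 7,"fingers": 0.3},
  ],
)

```text
clock: 13.37
tool_pos: [0.5468, -0.2305, 0.2184]
tool_rot: [2.493, -1.911, -0.0]
wrist_force: [-0.2, 0.8, -0.1]
finger_gap: 0.0597
finger_force: 0.0
```

step_arm(
  motion=[
    {"translation": [0,0,0],"roll": 7,"fingers": 0.3},
    {"translation": [0,0,0],"roll": 7,"fingers": 0.3},
    {"translation": [0,0,0],"roll": 3.5,"fingers": 0.3},
    {"translation": [0,0,0],"roll": 0,"fingers": 0.3},
    {"translation": [0,0,0],"roll": 0,"fingers": 0.3},
  ],
)

```text
clock: 13.78
tool_pos: [0.5469, -0.2304, 0.2185]
tool_rot: [2.183, -2.259, -0.0]
wrist_force: [0.0, -0.0, -0.5]
finger_gap: 0.06
finger_force: 0.0
```

```bash
python3 - <<'E'
from h import *
o=env.get_obs(); print(o["tool_pos"],np.degrees(2*np.arctan2(o["tool_rot"][1],o["tool_rot"][0])),o["wrist_force"],o["finger_gap"])
f=env.grab_frame("wrist"); im=f["color"]; hsv=cv2.cvtColor(im,cv2.COLOR_RGB2HSV)
org=((hsv[...,0]<16)&(hsv[...,1]>130)&(hsv[...,2]>90)).astype(np.uint8); org=cv2.morphologyEx(org,2,np.ones((3,3)))
for c in cv2.findContours(org,0,2)[0]:
    if cv2.contourArea(c)>60:
        r=cv2.minAreaRect(c); b=cv2.boundingRect(c); print("orange",r,b,onplane(f,[r[0],[r[0][0],b[1]],[r[0][0],b[1]+b[3]]],.135).round(4).tolist())
save(f,"w6")
E
```

```text
[ 0.54693159 -0.23043499  0.21850154] -91.93947073972116 [ 0.03905307 -0.01697251 -0.46438573] 0.06004685844385911
orange ((258.5, 273.5), (57.0, 13.0), 90.0) (252, 245, 14, 58) [[0.5508, -0.1662, 0.135], [0.5499, -0.1927, 0.135], [0.5518, -0.1368, 0.135]]
orange ((260.85797119140625, 122.5115966796875), (15.539121627807617, 93.18067932128906), 0.7742201685905457) (253, 76, 17, 94) [[0.5447, -0.2904, 0.135], [0.5437, -0.3228, 0.135], [0.5459, -0.2551, 0.135]]
```

View pics/w6.png

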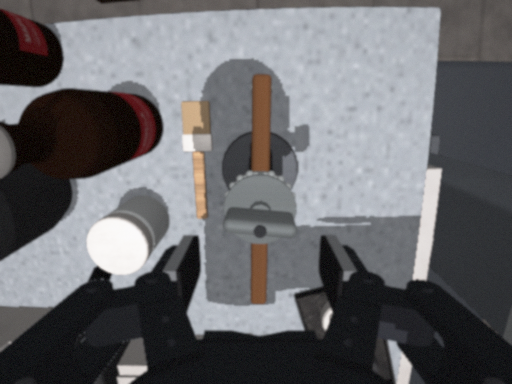

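Wrist view: the wing now lies crosswise (260,220), open; the board runs from (262,75) to (259,303) and is unmoved. Go to its right end and grip.

step_arm(
  motion=[
    {"translation": [38,0,0],"roll": 0.9,"fingers": 0.3},
    {"translation": [37,0,0],"roll": 0,"fingers": 0.3},
    {"translation": [0,0,0],"roll": 0,"fingers": 0.3},
    {"translation": [0,0,35],"roll": 0,"fingers": 0.3},
    {"translation": [0,0,35],"roll": 0,"fingers": 0.3},
  ],
)

```text
clock: 14.25
tool_pos: [0.545, -0.3066, 0.1498]
tool_rot: [-2.162, 2.275, -0.007]
wrist_force: [1.3, 0.5, -0.7]
finger_gap: 0.0595
finger_force: 0.0
```

step_arm(
  motion=[
    {"translation": [0,0,25],"roll": 0,"fingers": 0.3},
    {"translation": [0,0,20],"roll": 0,"fingers": 0.3},
    {"translation": [0,0,0],"roll": 0,"fingers": 0.7},
    {"translation": [0,0,0],"roll": 0,"fingers": 1},
    {"translation": [0,0,0],"roll": 0,"fingers": 1},
  ],
  squeeze=25,
)

```text
clock: 14.67
tool_pos: [0.5447, -0.3056, 0.105]
tool_rot: [-2.164, 2.276, -0.003]
wrist_force: [0.5, -0.2, 1.1]
finger_gap: 0.0241
finger_force: 0.0
```

step_arm(
  motion=[
    {"translation": [0,0,0],"roll": 0,"fingers": 1},
    {"translation": [0,0,0],"roll": 0,"fingers": 1},
    {"translation": [0,0,0],"roll": 0,"fingers": 1},
    {"translation": [0,0,0],"roll": 0,"fingers": 1},
    {"translation": [0,0,0],"roll": 0,"fingers": 1},
  ],
)

```text
clock: 15.08
tool_pos: [0.5442, -0.3056, 0.1055]
tool_rot: [-2.164, 2.277, -0.003]
wrist_force: [-2.9, 0.2, 7.2]
finger_gap: 0.0137
finger_force: 24.6
```

step_arm(
  motion=[
    {"translation": [-0.6,9.3,0],"roll": 7,"fingers": 1},
    {"translation": [-0.6,9.3,0],"roll": 7,"fingers": 1},
    {"translation": [-0.6,9.3,0],"roll": 7,"fingers": 1},
    {"translation": [0,0,0],"roll": 0,"fingers": 1},
    {"translation": [0,0,0],"roll": 0,"fingers": 1},
  ],
)

```text
clock: 15.5
tool_pos: [0.5164, -0.2993, 0.1054]
tool_rot: [-1.712, 2.634, -0.003]
wrist_force: [-5.2, -2.5, 7.8]
finger_gap: 0.0135
finger_force: 25.9
```

```bash
cat > st.py <<'E'
from h import *
o=env.get_obs(); th=np.degrees(2*np.arctan2(o["tool_rot"][1],o["tool_rot"][0])); d=o["tool_pos"][:2]-[.5477,-.2298]
print(o["tool_pos"],"th",th,"r",np.hypot(*d),"ang",np.degrees(np.arctan2(d[1],d[0])),o["ft_torque"],o["wrist_force"],o["finger_gap"],"q6",o["qpos"][5])
E
python3 st.py
```

```text
[ 0.51641155 -0.29929347  0.10544799] th 246.04007946747308 r 0.07621226147898018 ang -114.23898164513662 [-0.84145991  1.78335871  0.18121035] [-5.19604784 -2.48194283  7.77455793] 0.013523314734610917 q6 -0.22156640202083974
```

step_arm(
  motion=[
    {"translation": [-0.6,9.3,0],"roll": 7,"fingers": 1},
    {"translation": [-0.6,9.3,0],"roll": 7,"fingers": 1},
    {"translation": [-0.6,9.3,0],"roll": 7,"fingers": 1},
    {"translation": [-0.6,9.3,0],"roll": 7,"fingers": 1},
    {"translation": [-0.6,9.3,0],"roll": 7,"fingers": 1},
  ],
)

```text
clock: 15.92
tool_pos: [0.4812, -0.2688, 0.1054]
tool_rot: [0.833, -3.028, 0.002]
wrist_force: [-7.2, -0.6, 12.6]
finger_gap: 0.0138
finger_force: 27.2
```

step_arm(
  motion=[
    {"translation": [-0.6,9.3,0],"roll": 7,"fingers": 1},
    {"translation": [-0.6,9.3,0],"roll": 7,"fingers": 1},
    {"translation": [-0.6,9.3,0],"roll": 7,"fingers": 1},
    {"translation": [-0.6,9.3,0],"roll": 7,"fingers": 1},
    {"translation": [0,0,0],"roll": 0,"fingers": 1},
  ],
)

```text
clock: 16.33
tool_pos: [0.4701, -0.2321, 0.1054]
tool_rot: [0.072, -3.14, 0.0]
wrist_force: [-11.2, -2.2, 14.7]
finger_gap: 0.0136
finger_force: 25.3
```

```bash
python3 st.py
```

```text
[ 0.47013285 -0.23213898  0.10537856] th -177.37610577201932 r 0.07760240619976042 ang -178.27281067991854 [-0.61371642  3.87052033 -0.1126927 ] [-11.24585993  -2.18509306  14.70072956] 0.013644439689708797 q6 -1.4415010654538907
```

step_arm(
  motion=[
    {"translation": [-0.3,9.4,0],"roll": 7,"fingers": 1},
    {"translation": [-0.3,9.4,0],"roll": 7,"fingers": 1},
    {"translation": [-0.6,9.4,0],"roll": 7,"fingers": 1},
    {"translation": [-0.6,9.4,0],"roll": 7,"fingers": 1},
    {"translation": [-0.6,9.4,0],"roll": 7,"fingers": 1},
  ],
)

```text
clock: 16.75
tool_pos: [0.4819, -0.1875, 0.1054]
tool_rot: [-0.873, -3.017, 0.0]
wrist_force: [-8.2, 1.0, 14.1]
finger_gap: 0.0138
finger_force: 25.2
```

step_arm(
  motion=[
    {"translation": [-0.6,9.4,0],"roll": 7,"fingers": 1},
    {"translation": [-0.6,9.4,0],"roll": 7,"fingers": 1},
    {"translation": [-0.6,9.4,0],"roll": 7,"fingers": 1},
    {"translation": [-0.6,9.4,0],"roll": 7,"fingers": 1},
    {"translation": [0,0,0],"roll": 0,"fingers": 1},
  ],
)

```text
clock: 17.17
tool_pos: [0.5102, -0.1612, 0.1053]
tool_rot: [-1.58, -2.715, -0.0]
wrist_force: [-10.2, 2.5, 19.6]
finger_gap: 0.0136
finger_force: 30.3
```

```bash
python3 st.py
```

```text
[ 0.51015181 -0.16115586  0.10530093] th -240.40015309040794 r 0.0782424726551478 ang 118.67856249600166 [ 0.78736809  3.52970783 -0.65983551] [-10.24568743   2.45600132  19.56656911] 0.01359917825021325 q6 -2.685246602465292
```

step_arm(
  motion=[
    {"translation": [-0.6,9.4,0],"roll": 7,"fingers": 1},
    {"translation": [-0.6,9.4,0],"roll": 7,"fingers": 1},
    {"translation": [0,0,0],"roll": 0,"fingers": 0.65},
    {"translation": [0,0,0],"roll": 0,"fingers": 0.65},
    {"translation": [0,0,0],"roll": 0,"fingers": 0.65},
  ],
)

```text
clock: 17.58
tool_pos: [0.5272, -0.1546, 0.1038]
tool_rot: [1.886, 2.512, 0.001]
wrist_force: [0.3, 0.3, -0.6]
finger_gap: 0.0295
finger_force: 0.0
```

```bash
python3 st.py
```

```text
[ 0.52723289 -0.15456004  0.10380056] th 106.20292494385482 r 0.07797406044402518 ang 105.21763180182778 [-0.04597426  0.0180559   0.02429929] [ 0.2879631   0.28259183 -0.55318869] 0.029512073321568254 q6 -2.9298809620114077
```

step_arm(
  motion=[
    {"translation": [-1.6,6.6,0],"roll": 0,"fingers": 0.65},
    {"translation": [-1.6,6.6,0],"roll": 0,"fingers": 0.65},
    {"translation": [-1.6,6.6,0],"roll": 0,"fingers": 0.65},
    {"translation": [-1.6,6.6,0],"roll": 0,"fingers": 0.65},
    {"translation": [0,0,0],"roll": 0,"fingers": 0.65},
  ],
)

```text
clock: 18.0
tool_pos: [0.556, -0.1535, 0.1035]
tool_rot: [1.889, 2.51, 0.0]
wrist_force: [0.8, -0.2, -0.0]
finger_gap: 0.0296
finger_force: 0.0
```

```bash
python3 st.py
python3 - <<'E'
from h import *
f=env.grab_frame("top"); im=f["color"]; hsv=cv2.cvtColor(im,cv2.COLOR_RGB2HSV)
org=((hsv[...,0]<16)&(hsv[...,1]>130)&(hsv[...,2]>90)).astype(np.uint8); org[:181]=0;org[205:]=0;org[:,:310]=0;org[:,395:]=0
for c in cv2.findContours(org,0,2)[0]:
    if cv2.contourArea(c)>4: r=cv2.minAreaRect(c);print(r,cv2.boundingRect(c),onplane(f,[r[0]],.135))
E
```

```text
[ 0.55596878 -0.15354252  0.10345251] th 106.07670564461914 r 0.07670447079644352 ang 83.81146192210248 [-0.02935651 -0.06074919 -0.00923582] [ 0.79370415 -0.16444371 -0.03464485] 0.02960570467392096 q6 -2.9310506840768245
((369.5346374511719, 193.1534881591797), (12.835980415344238, 3.5821340084075928), 5.710593223571777) (363, 191, 14, 5) [[ 0.53459114 -0.28826568  0.135     ]]
```

step_arm(
  motion=[
    {"translation": [0,0,-30],"roll": 0,"fingers": 0.65},
    {"translation": [0,0,-35],"roll": 0,"fingers": 0.3},
    {"translation": [0,0,-35],"roll": 0,"fingers": 0.3},
    {"translation": [0,0,-16],"roll": -7,"fingers": 0.3},
    {"translation": [0,0,0],"roll": -7,"fingers": 0.3},
  ],
)

```text
clock: 18.47
tool_pos: [0.5566, -0.154, 0.2248]
tool_rot: [1.558, 2.719, 0.005]
wrist_force: [0.9, -0.1, -0.6]
finger_gap: 0.0596
finger_force: 0.0
```

step_arm(
  motion=[
    {"translation": [0,0,0],"roll": -7,"fingers": 0.3},
    {"translation": [0,0,0],"roll": -7,"fingers": 0.3},
    {"translation": [0,0,0],"roll": -7,"fingers": 0.3},
    {"translation": [0,0,0],"roll": -7,"fingers": 0.3},
    {"translation": [0,0,0],"roll": -7,"fingers": 0.3},
  ],
)

```text
clock: 18.88
tool_pos: [0.5541, -0.1536, 0.2196]
tool_rot: [0.669, 3.069, 0.0]
wrist_force: [0.0, 0.3, 0.2]
finger_gap: 0.0599
finger_force: 0.0
```

step_arm(
  motion=[
    {"translation": [0,0,0],"roll": -7,"fingers": 0.3},
    {"translation": [0,0,0],"roll": -7,"fingers": 0.3},
    {"translation": [0,0,0],"roll": -7,"fingers": 0.3},
    {"translation": [0,0,0],"roll": -7,"fingers": 0.3},
    {"translation": [0,0,0],"roll": -7,"fingers": 0.3},
  ],
)

```text
clock: 19.3
tool_pos: [0.5541, -0.1536, 0.2195]
tool_rot: [-0.284, 3.129, 0.0]
wrist_force: [-0.1, -0.5, 0.1]
finger_gap: 0.0598
finger_force: 0.0
```

step_arm(
  motion=[
    {"translation": [0,0,0],"roll": -7,"fingers": 0.3},
    {"translation": [0,0,0],"roll": -7,"fingers": 0.3},
    {"translation": [0,0,0],"roll": -7,"fingers": 0.3},
    {"translation": [0,0,0],"roll": -7,"fingers": 0.3},
    {"translation": [0,0,0],"roll": -7,"fingers": 0.3},
  ],
)

```text
clock: 19.72
tool_pos: [0.5541, -0.1536, 0.2196]
tool_rot: [-1.212, 2.898, -0.0]
wrist_force: [-0.3, 0.5, 0.3]
finger_gap: 0.0598
finger_force: 0.0
```

step_arm(
  motion=[
    {"translation": [0,0,0],"roll": -7,"fingers": 0.3},
    {"translation": [0,0,0],"roll": -7,"fingers": 0.3},
    {"translation": [0,0,0],"roll": -7,"fingers": 0.3},
    {"translation": [0,0,0],"roll": -7,"fingers": 0.3},
    {"translation": [0,0,0],"roll": -7,"fingers": 0.3},
  ],
)

```text
clock: 20.13
tool_pos: [0.5542, -0.1536, 0.2196]
tool_rot: [-2.028, 2.4, -0.0]
wrist_force: [0.1, -0.2, 0.6]
finger_gap: 0.0598
finger_force: 0.0
```

step_arm(
  motion=[
    {"translation": [0,0,0],"roll": -7,"fingers": 0.3},
    {"translation": [0,0,0],"roll": 0,"fingers": 0.3},
    {"translation": [0,0,0],"roll": 0,"fingers": 0.3},
    {"translation": [0,0,0],"roll": 0,"fingers": 0.3},
    {"translation": [0,0,0],"roll": 0,"fingers": 0.3},
  ],
)

```text
clock: 20.55
tool_pos: [0.5542, -0.1536, 0.2196]
tool_rot: [-2.16, 2.281, 0.0]
wrist_force: [-0.1, 0.8, 0.0]
finger_gap: 0.0599
finger_force: 0.0
```

```bash
python3 st.py
python3 - <<'E'
from h import *
f=env.grab_frame("wrist"); im=f["color"]; hsv=cv2.cvtColor(im,cv2.COLOR_RGB2HSV); save(f,"w7")
org=((hsv[...,0]<16)&(hsv[...,1]>130)&(hsv[...,2]>90)).astype(np.uint8); org=cv2.morphologyEx(org,2,np.ones((3,3)))
for c in cv2.findContours(org,0,2)[0]:
    if cv2.contourArea(c)>60:
        r=cv2.minAreaRect(c); print("orange",r,cv2.boundingRect(c),onplane(f,[r[0]],.135).round(4).tolist())
E
```

```text
[ 0.55419735 -0.15356865  0.21957944] th 266.87223851761706 r 0.07650773890263608 ang 85.12833656740194 [-0.00247118  0.0082939   0.07469565] [-0.13044015  0.82289412  0.0322139 ] 0.059899729136218924 q6 -0.12430189280778223
orange ((261.0299377441406, 179.60101318359375), (14.691841125488281, 79.2226791381836), 1.9091525077819824) (253, 140, 17, 80) [[0.553, -0.1704, 0.135]]
orange ((266.1145935058594, 27.488985061645508), (17.278661727905273, 55.463077545166016), 1.6365768909454346) (257, 0, 19, 56) [[0.5438, -0.2777, 0.135]]
```

View pics/w7.png

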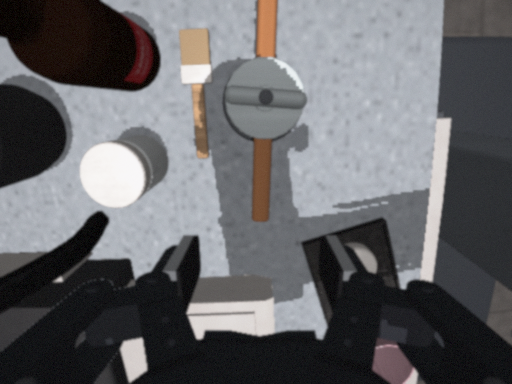

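Wrist view: board turned, ends at (267,0+) and (261,219), about 2° past square (inside the 0.12 rad seat); wing crosswise at (266,97), jar, brush and syrup untouched. Now close the nut.

step_arm(
  motion=[
    {"translation": [26,1,0],"roll": 0,"fingers": 0.3},
    {"translation": [26,1,0],"roll": 0,"fingers": 0.3},
    {"translation": [25,0.6,0],"roll": 0,"fingers": 0.3},
    {"translation": [0,0,0],"roll": -7,"fingers": 0.3},
    {"translation": [0,0,0],"roll": -7,"fingers": 0.3},
  ],
)

```text
clock: 21.02
tool_pos: [0.5473, -0.2317, 0.2193]
tool_rot: [2.426, -1.995, -0.0]
wrist_force: [-0.1, 0.8, -0.8]
finger_gap: 0.0597
finger_force: 0.0
```

step_arm(
  motion=[
    {"translation": [0,0,0],"roll": -7,"fingers": 0.3},
    {"translation": [0,0,0],"roll": -7,"fingers": 0.3},
    {"translation": [0,0,0],"roll": -7,"fingers": 0.3},
    {"translation": [0,0,0],"roll": -7,"fingers": 0.3},
    {"translation": [0,0,0],"roll": -7,"fingers": 0.3},
  ],
)

```text
clock: 21.43
tool_pos: [0.5476, -0.2304, 0.2196]
tool_rot: [2.916, -1.17, -0.0]
wrist_force: [0.6, 0.1, -0.5]
finger_gap: 0.0601
finger_force: 0.0
```

step_arm(
  motion=[
    {"translation": [0,0,0],"roll": -7,"fingers": 0.3},
    {"translation": [0,0,0],"roll": -7,"fingers": 0.3},
    {"translation": [0,0,0],"roll": -7,"fingers": 0.3},
    {"translation": [0,0,0],"roll": -7,"fingers": 0.3},
    {"translation": [0,0,0],"roll": -7,"fingers": 0.3},
  ],
)

```text
clock: 21.85
tool_pos: [0.5477, -0.2303, 0.2196]
tool_rot: [3.133, -0.238, 0.0]
wrist_force: [-0.1, 0.4, -0.4]
finger_gap: 0.0597
finger_force: 0.0
```

step_arm(
  motion=[
    {"translation": [0,0,0],"roll": -4,"fingers": 0.3},
    {"translation": [0,0,0],"roll": 0,"fingers": 0.3},
    {"translation": [0,0,20],"roll": 0,"fingers": 0.3},
    {"translation": [0,0,0],"roll": 0,"fingers": 0.3},
    {"translation": [0,0,0],"roll": 0,"fingers": 0.3},
  ],
)

```text
clock: 22.27
tool_pos: [0.5469, -0.2302, 0.1989]
tool_rot: [-3.138, 0.14, 0.004]
wrist_force: [1.3, 0.0, 0.1]
finger_gap: 0.0598
finger_force: 0.0
```

```bash
python3 st.py
```

```text
[ 0.54691803 -0.23021833  0.19886066] th 354.88964483044293 r 0.0008868331054408498 ang -151.85473213375667 [-0.08263639 -0.03974605  0.0113886 ] [1.29340719 0.03834383 0.11499571] 0.05975132480563699 q6 1.5510256221121985
```

step_arm(
  motion=[
    {"translation": [0,0,20],"roll": 0,"fingers": 0.3},
    {"translation": [0,0,15],"roll": 0,"fingers": 0.3},
    {"translation": [0,0,0],"roll": 0,"fingers": 0.3},
    {"translation": [0,0,0],"roll": 0,"fingers": 0.7},
    {"translation": [0,0,0],"roll": 0,"fingers": 1},
  ],
  squeeze=40,
)

```text
clock: 22.68
tool_pos: [0.5484, -0.2306, 0.166]
tool_rot: [3.138, -0.137, 0.002]
wrist_force: [-0.2, 0.5, -0.6]
finger_gap: 0.0364
finger_force: 0.0
```

step_arm(
  motion=[
    {"translation": [0,0,0],"roll": 0,"fingers": 1},
    {"translation": [0,0,0],"roll": 0,"fingers": 1},
    {"translation": [0,0,0],"roll": 0,"fingers": 1},
    {"translation": [0,0,0],"roll": 0,"fingers": 1},
    {"translation": [0,0,0],"roll": 0,"fingers": 1},
  ],
)

```text
clock: 23.1
tool_pos: [0.5484, -0.2294, 0.1659]
tool_rot: [-3.137, 0.137, -0.004]
wrist_force: [-0.3, 6.9, 4.3]
finger_gap: 0.0096
finger_force: 40.0
```

```bash
python3 st.py
```

```text
[ 0.54843993 -0.2293764   0.16587856] th 354.990165014278 r 0.0008526042689824118 ang 29.790176395519158 [ 2.34796441  0.17531397 -0.59690612] [-0.31428027  6.87236715  4.32460709] 0.009591484473957175 q6 1.5525874918310414
```

step_arm(
  motion=[
    {"translation": [0,0,0.4],"roll": 7,"fingers": 1},
    {"translation": [0,0,0.4],"roll": 7,"fingers": 1},
    {"translation": [0,0,0.4],"roll": 7,"fingers": 1},
    {"translation": [0,0,0.4],"roll": 7,"fingers": 1},
    {"translation": [0,0,0.4],"roll": 7,"fingers": 1},
  ],
)

```text
clock: 23.52
tool_pos: [0.548, -0.2299, 0.1639]
tool_rot: [-2.949, 1.082, -0.002]
wrist_force: [-1.3, 3.5, 4.9]
finger_gap: 0.0095
finger_force: 39.1
```

step_arm(
  motion=[
    {"translation": [0,0,0.4],"roll": 7,"fingers": 1},
    {"translation": [0,0,0.4],"roll": 7,"fingers": 1},
    {"translation": [0,0,0.4],"roll": 7,"fingers": 1},
    {"translation": [0,0,0.5],"roll": 7,"fingers": 1},
    {"translation": [0,0,0.5],"roll": 7,"fingers": 1},
  ],
)

```text
clock: 23.93
tool_pos: [0.5474, -0.2303, 0.1617]
tool_rot: [2.487, -1.919, 0.001]
wrist_force: [-3.8, 2.7, 6.0]
finger_gap: 0.0093
finger_force: 39.4
```

step_arm(
  motion=[
    {"translation": [0,0,0.5],"roll": 7,"fingers": 1},
    {"translation": [0,0,0.5],"roll": 7,"fingers": 1},
    {"translation": [0,0,0.1],"roll": 2,"fingers": 1},
    {"translation": [0,0,0],"roll": 0,"fingers": 1},
    {"translation": [0,0,0],"roll": 0,"fingers": 1},
  ],
)

```text
clock: 24.35
tool_pos: [0.547, -0.2303, 0.1607]
tool_rot: [2.202, -2.24, -0.0]
wrist_force: [-5.6, 2.2, 6.7]
finger_gap: 0.0093
finger_force: 39.6
```

```bash
python3 st.py
```

```text
[ 0.54704682 -0.23033269  0.16066615] th -90.98589228990906 r 0.0008428500551567159 ang -140.80147980995054 [ 0.7733569   1.76501943 -0.09927621] [-5.56057796  2.17541098  6.66842789] 0.009299569715952267 q6 0.05200289549287238
```

step_arm(
  motion=[
    {"translation": [0,0,0.1],"roll": 1,"fingers": 1},
    {"translation": [0,0,0],"roll": 1,"fingers": 1},
    {"translation": [0,0,0],"roll": 1,"fingers": 1},
    {"translation": [0,0,0],"roll": 0,"fingers": 1},
    {"translation": [0,0,0],"roll": 0,"fingers": 1},
  ],
)

```text
clock: 24.77
tool_pos: [0.547, -0.2304, 0.1606]
tool_rot: [2.144, -2.295, 0.0]
wrist_force: [-5.6, 2.2, 6.7]
finger_gap: 0.0093
finger_force: 40.3
```

```bash
python3 st.py
```

```text
[ 0.54701948 -0.23038481  0.16059407] th -93.9123872929824 r 0.0008972842336582633 ang -139.32558166514363 [0.63520151 1.78184606 0.54573663] [-5.55813519  2.17605517  6.65601669] 0.009310762987524491 q6 0.0006301958656583142
```

step_arm(
  motion=[
    {"translation": [0,0,0],"roll": 1.5,"fingers": 1},
    {"translation": [0,0,0],"roll": 1.5,"fingers": 1},
    {"translation": [0,0,0],"roll": 0,"fingers": 1},
    {"translation": [0,0,0],"roll": 0,"fingers": 1},
    {"translation": [0,0,0],"roll": 0,"fingers": 1},
  ],
)

```text
clock: 25.18
tool_pos: [0.5471, -0.2304, 0.1607]
tool_rot: [2.085, -2.349, 0.0]
wrist_force: [-4.6, 1.6, 6.4]
finger_gap: 0.0094
finger_force: 62.9
```

```bash
python3 st.py
```

```text
[ 0.54707046 -0.23038531  0.16067733] th -96.81409279132197 r 0.0008595970422112183 ang -137.0851433350536 [0.69590682 1.8049799  1.3789985 ] [-4.55597012  1.57900997  6.43911738] 0.009371459162726258 q6 -0.050500594940551494
```

step_arm(
  motion=[
    {"translation": [0,0,0],"roll": 0,"fingers": 0.3},
    {"translation": [0,0,0],"roll": 0,"fingers": 0.3},
    {"translation": [0,0,0],"roll": 0,"fingers": 0.3},
    {"translation": [0,0,-25],"roll": 0,"fingers": 0.3},
    {"translation": [0,0,-30],"roll": 0,"fingers": 0.3},
  ],
)

```text
clock: 25.6
tool_pos: [0.5463, -0.23, 0.2125]
tool_rot: [2.08, -2.351, -0.006]
wrist_force: [0.4, 0.4, 0.1]
finger_gap: 0.06
finger_force: 0.0
```

step_arm(
  motion=[
    {"translation": [-25,0,-20],"roll": 0,"fingers": 0},
    {"translation": [-25,0,0],"roll": 0,"fingers": 0},
    {"translation": [-20,0,0],"roll": 0,"fingers": 0},
    {"translation": [0,0,0],"roll": 0,"fingers": 0},
    {"translation": [0,0,0],"roll": 0,"fingers": 0},
  ],
)

```text
clock: 26.02
tool_pos: [0.5564, -0.16, 0.2344]
tool_rot: [-2.084, 2.35, -0.0]
wrist_force: [-1.2, -0.4, -0.7]
finger_gap: 0.0854
finger_force: 0.0
```

step_arm(
  motion=[
    {"translation": [0,0,0],"roll": 0,"fingers": 0},
    {"translation": [0,0,0],"roll": 0,"fingers": 0},
    {"translation": [0,0,0],"roll": 0,"fingers": 0},
    {"translation": [0,0,0],"roll": 0,"fingers": 0},
    {"translation": [0,0,0],"roll": 0,"fingers": 0},
  ],
)

```text
clock: 26.43
tool_pos: [0.556, -0.1613, 0.2341]
tool_rot: [2.081, -2.353, -0.0]
wrist_force: [-0.3, 0.5, 0.4]
finger_gap: 0.0855
finger_force: 0.0
```

```bash
python3 st.py
python3 - <<'E'
from h import *
f=env.grab_frame("wrist"); s=env.grab_frame("scene"); t=env.grab_frame("top"); im=f["color"]; hsv=cv2.cvtColor(im,cv2.COLOR_RGB2HSV)
org=((hsv[...,0]<16)&(hsv[...,1]>130)&(hsv[...,2]>90)).astype(np.uint8); org=cv2.morphologyEx(org,2,np.ones((3,3)))
P=[]
for c in cv2.findContours(org,0,2)[0]:
    if cv2.contourArea(c)>60:
        r=cv2.minAreaRect(c); p=onplane(f,[r[0]],.135)[0]; P.append(p); print("orange",r,p.round(4))
d=P[0]-P[1]; print("yaw",np.degrees(np.arctan2(-d[0],d[1])))
a=cv2.resize(im[:300,60:460],(533,400)); b=cv2.resize(s["color"][135:245,280:400],(262,240),interpolation=cv2.INTER_CUBIC); c=cv2.resize(t["color"][130:250,245:395],(262,160))
cv2.imwrite("pics/end.png",cv2.cvtColor(np.hstack([a,np.vstack([b,c])]),cv2.COLOR_RGB2BGR))
E
```

```text
[ 0.55602272 -0.16132296  0.23405287] th -97.0063371667163 r 0.06898095673001714 ang 83.07024584124594 [-0.03984239  0.00562788 -0.03169223] [-0.26640722  0.47139766  0.41230652] 0.0854977537401936 q6 -0.17760447714140284
orange ((263.0910949707031, 184.45957946777344), (73.46814727783203, 13.694314956665039), 87.87889862060547) [ 0.5529 -0.1703  0.135 ]
orange ((257.8398742675781, 35.00604248046875), (70.62897491455078, 16.045183181762695), 87.83892822265625) [ 0.5432 -0.2834  0.135 ]
yaw -4.895973086368741
```

View pics/end.png

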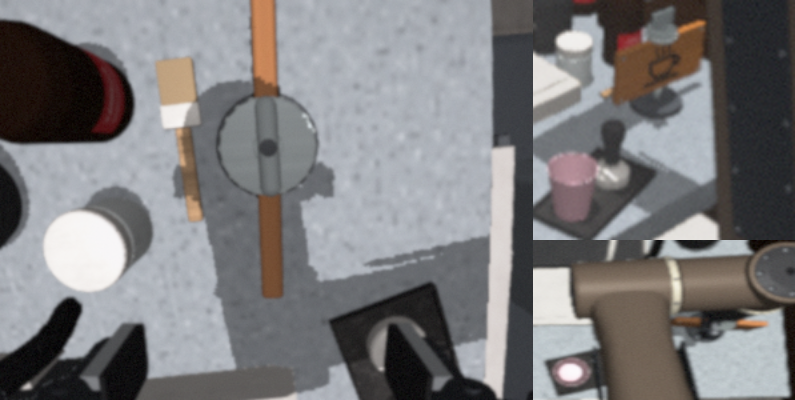

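Wrist part: wing in line with board (265,0)–(272,295), brush, jar and syrup in place; scene part: cup face to the front, tamper upright in the tray at (613,160). The board's yaw now reads 2° off the value before, so I check that against the fixed brush.

```bash
python3 - <<'E'
from h import *
import pickle
g=env.grab_frame("wrist"); pickle.dump(g,open("w8.pkl","wb"))
for n in("w5","w8"):
    f=pickle.load(open(n+".pkl","rb")); im=f["color"]; hsv=cv2.cvtColor(im,cv2.COLOR_RGB2HSV)
    org=((hsv[...,0]<25)&(hsv[...,1]>60)&(hsv[...,2]>80)).astype(np.uint8); org[240:]=0
    P=[]
    c0=proj(f,[[.547,-.23,.135]])[0]
    y,x=np.nonzero(org); W=onplane(f,np.c_[x,y],.135); WB=onplane(f,np.c_[x,y],.01)
    s=(abs(W[:,0]-.547)<.02)&(abs(W[:,1]+.23)<.085)
    l=cv2.fitLine(W[s][:,:2].astype(np.float32),cv2.DIST_HUBER,0,.01,.01).ravel()
    print(n,"board yaw",np.degrees(np.arctan(-l[0]/l[1])),"x at axis y",l[2]+(-.23-l[3])*l[0]/l[1],s.sum())
    s=(abs(WB[:,0]-.617)<.025)&(abs(WB[:,1]+.24)<.09)&(W[:,0]>.57)
    l=cv2.fitLine(WB[s][:,:2].astype(np.float32),cv2.DIST_HUBER,0,.01,.01).ravel()
    print("  brush yaw",np.degrees(np.arctan(-l[0]/l[1])),l[2:],s.sum())
    j=(hsv[...,2]>215)&(hsv[...,1]<30); y,x=np.nonzero(j); J=onplane(f,np.c_[x,y],.084); s=(np.hypot(J[:,0]-.69,J[:,1]+.17)<.05); print("  jar",J[s].mean(0),s.sum())
    # wing: edges near the axis at z=.186
    o=proj(f,[[.547,-.23,.184]])[0].astype(int); crop=im[o[1]-45:o[1]+45,o[0]-45:o[0]+45]
    cv2.imwrite(f"pics/wing_{n}.png",cv2.cvtColor(crop,cv2.COLOR_RGB2BGR))
    e=cv2.Canny(crop,40,100); L=cv2.HoughLinesP(e,1,np.pi/360,18,minLineLength=22,maxLineGap=4)
    R=cam(f)[2]
    for q in (L.reshape(-1,4) if L is not None else []):
        w=onplane(f,[[q[0]+o[0]-45,q[1]+o[1]-45],[q[2]+o[0]-45,q[3]+o[1]-45]],.184); d=w[1]-w[0]; print("  line",q,np.degrees(np.arctan(-d[0]/d[1])).round(1),np.hypot(*d[:2]).round(3),w.mean(0)[:2].round(4))
E
python3 st.py
```

```text
w5 board yaw -2.9632409 x at axis y 0.54733396 2452
  brush yaw -1.4252598 [ 0.61856705 -0.25646606] 1678
  jar [ 0.69593411 -0.17079432  0.084     ] 2893
  line [55 76 55 15] -3.2 0.036 [ 0.541  -0.2293]
  line [35  9 35 39] -4.0 0.017 [ 0.5522 -0.2425]
  line [51 43 51  7] -3.3 0.021 [ 0.5427 -0.2415]
  line [ 4 26  5 53] -3.2 0.016 [ 0.5712 -0.2344]
  line [12  0 13 27] -2.6 0.015 [ 0.5651 -0.249 ]
  line [ 7 47 10 89] -1.2 0.026 [ 0.5704 -0.2173]
  line [36 72 36 40] -4.1 0.019 [ 0.5529 -0.2238]
  line [38  6 68  8] 84.0 0.018 [ 0.541  -0.2517]
  line [41 84 68 82] -87.9 0.017 [ 0.5426 -0.2072]
w8 board yaw -4.966733 x at axis y 0.54780805 2400
  brush yaw -1.481807 [ 0.61878043 -0.25630927] 1611
  jar [ 0.69600677 -0.17073711  0.084     ] 2823
  line [50  5 52 41] -3.3 0.021 [ 0.5419 -0.2426]
  line [33  0 38 81] -3.7 0.049 [ 0.5526 -0.2329]
  line [ 8 62 36 85] 43.4 0.023 [ 0.5635 -0.2146]
  line [ 6 56  8 33] -13.7 0.014 [ 0.5703 -0.2334]
  line [ 7 29 32  6] -56.2 0.02 [ 0.5605 -0.2482]
  line [37 20 38 44] -4.7 0.014 [ 0.5507 -0.2384]
  line [ 9 55 22 78] 21.8 0.016 [ 0.567  -0.2194]
  line [66 77 81 52] -37.2 0.018 [ 0.5308 -0.2162]
  line [25  8 48  8] 83.0 0.014 [ 0.5495 -0.2524]
[ 0.55611092 -0.16098617  0.23416409] th -96.9765860813271 r 0.06932594864282428 ang 83.03146116461029 [ 0.02159982  0.0201973  -0.00679727] [ 0.13256764  0.3303198  -0.40587356] 0.0852503047976207 q6 -0.177645424562982
```

```bash
python3 - <<'E'
from h import *
import pickle
for n in("w5","w8"):
    f=pickle.load(open(n+".pkl","rb")); g=cv2.GaussianBlur(cv2.cvtColor(f["color"],cv2.COLOR_RGB2GRAY),(3,3),0).astype(np.float32)
    xs=np.arange(-.011,.011,.0002)
    for z in(.186,.157):
        E={-1:[],1:[]}
        for t in np.arange(-.02,.0201,.001):
            if abs(t)<.006: continue
            p=proj(f,[[.5475+x-.06*t*-1,-.23+t,z] for x in xs]).astype(np.float32)
            pr=cv2.remap(g,p[:,0][None],p[:,1][None],cv2.INTER_CUBIC)[0]; G=np.gradient(cv2.GaussianBlur(pr[None],(0,0),3)[0])
            for s in(-1,1):
                m=(xs*s>.002); i=np.abs(np.where(m,G,0)).argmax(); E[s].append((t,xs[i]+.06*t,G[i]))
        for s in E:
            a=np.array(E[s]); b=a[:,1]
            for _ in range(4):
                k=np.polyfit(a[:,0],b,1) if _==0 else np.polyfit(a[w,0],b[w],1); r=b-np.polyval(k,a[:,0]); w=abs(r)<max(.0006,1.5*np.median(abs(r)))
            print(n,z,s,"yaw",np.degrees(np.arctan(-k[0])).round(2),"x0",k[1].round(4),"n",w.sum(),"rms",r[w].std().round(5))
E
```

```text
w5 0.186 -1 yaw -3.46 x0 -0.0068 n 25 rms 0.00015
w5 0.186 1 yaw -3.02 x0 0.0051 n 29 rms 0.00013
w5 0.157 -1 yaw -3.13 x0 -0.0044 n 29 rms 0.00015
w5 0.157 1 yaw -3.17 x0 0.0093 n 29 rms 9e-05
w8 0.186 -1 yaw -3.08 x0 -0.005 n 28 rms 0.00012
w8 0.186 1 yaw -3.35 x0 0.0054 n 28 rms 0.00013
w8 0.157 -1 yaw -3.01 x0 -0.0059 n 29 rms 8e-05
w8 0.157 1 yaw -3.23 x0 0.0061 n 29 rms 9e-05
```

The wing is fully home (yaw -3.2° as before), but the board locked at -5.0°, 1.8° off square. I reopen the nut and straighten the board properly.

step_arm(
  motion=[
    {"translation": [0,0,0],"roll": -3.8,"fingers": 0.3},
    {"translation": [35,2.4,0],"roll": 0,"fingers": 0.3},
    {"translation": [34.7,2.3,0],"roll": 0,"fingers": 0.3},
    {"translation": [0,0,0],"roll": 0,"fingers": 0.3},
    {"translation": [0,0,25],"roll": 0,"fingers": 0.3},
  ],
)

```text
clock: 27.05
tool_pos: [0.5499, -0.2328, 0.2134]
tool_rot: [-2.155, 2.281, -0.011]
wrist_force: [1.0, 0.5, 0.6]
finger_gap: 0.06
finger_force: 0.0
```

step_arm(
  motion=[
    {"translation": [0,0,25],"roll": 0,"fingers": 0.3},
    {"translation": [0,0,23],"roll": 0,"fingers": 0.3},
    {"translation": [0,0,0],"roll": 0,"fingers": 0.3},
    {"translation": [0,0,0],"roll": 0,"fingers": 0.7},
    {"translation": [0,0,0],"roll": 0,"fingers": 1},
  ],
  squeeze=40,
)

```text
clock: 27.47
tool_pos: [0.5484, -0.2304, 0.1626]
tool_rot: [-2.16, 2.281, -0.002]
wrist_force: [0.1, -0.6, 0.3]
finger_gap: 0.0366
finger_force: 0.0
```

step_arm(
  motion=[
    {"translation": [0,0,0],"roll": 0,"fingers": 1},
    {"translation": [0,0,0],"roll": 0,"fingers": 1},
    {"translation": [0,0,0],"roll": 0,"fingers": 1},
    {"translation": [0,0,0],"roll": 0,"fingers": 1},
    {"translation": [0,0,0],"roll": 0,"fingers": 1},
  ],
)

```text
clock: 27.88
tool_pos: [0.5471, -0.2303, 0.1629]
tool_rot: [2.159, -2.282, 0.001]
wrist_force: [-4.8, 1.9, 6.5]
finger_gap: 0.0093
finger_force: 41.1
```

```bash
python3 st.py
```

```text
[ 0.54710507 -0.23026868  0.162859  ] th -93.1523445850217 r 0.0007573656642788819 ang -141.7693851915724 [0.47030166 1.73424923 0.00340399] [-4.84761593  1.92622695  6.47732463] 0.009339081180049552 q6 0.013910390148936483
```

step_arm(
  motion=[
    {"translation": [0,0,-0.4],"roll": -7,"fingers": 1},
    {"translation": [0,0,-0.4],"roll": -7,"fingers": 1},
    {"translation": [0,0,-0.4],"roll": -7,"fingers": 1},
    {"translation": [0,0,-0.4],"roll": -7,"fingers": 1},
    {"translation": [0,0,-0.4],"roll": -7,"fingers": 1},
  ],
)

```text
clock: 28.3
tool_pos: [0.5478, -0.2301, 0.1651]
tool_rot: [-2.75, 1.518, -0.003]
wrist_force: [-3.0, 2.9, 6.2]
finger_gap: 0.009
finger_force: 41.1
```

step_arm(
  motion=[
    {"translation": [0,0,-0.4],"roll": -7,"fingers": 1},
    {"translation": [0,0,-0.4],"roll": -7,"fingers": 1},
    {"translation": [0,0,-0.4],"roll": -7,"fingers": 1},
    {"translation": [0,0,-0.5],"roll": -7,"fingers": 1},
    {"translation": [0,0,-0.5],"roll": -7,"fingers": 1},
  ],
)

```text
clock: 28.72
tool_pos: [0.5483, -0.2296, 0.1672]
tool_rot: [-3.079, 0.621, -0.004]
wrist_force: [-1.2, 4.3, 5.8]
finger_gap: 0.009
finger_force: 41.0
```

step_arm(
  motion=[
    {"translation": [0,0,-0.5],"roll": -7,"fingers": 1},
    {"translation": [0,0,-0.5],"roll": -7,"fingers": 1},
    {"translation": [0,0,-0.2],"roll": -4,"fingers": 1},
    {"translation": [0,0,0],"roll": 0,"fingers": 1},
    {"translation": [0,0,0],"roll": 0,"fingers": 1},
  ],
)

```text
clock: 29.13
tool_pos: [0.5483, -0.2292, 0.1682]
tool_rot: [-3.137, 0.143, -0.004]
wrist_force: [0.0, 6.3, 5.4]
finger_gap: 0.0092
finger_force: 48.9
```

```bash
python3 st.py
```

```text
[ 0.54834914 -0.22920256  0.16819633] th 354.79817997663906 r 0.0008822213828206016 ang 42.62505301325644 [ 2.26832912  0.39262953 -0.92564367] [0.03108555 6.33967951 5.38511275] 0.009180962812530603 q6 1.549078683380528
```

step_arm(
  motion=[
    {"translation": [0,0,0],"roll": 0,"fingers": 0.3},
    {"translation": [0,0,0],"roll": 0,"fingers": 0.3},
    {"translation": [0,0,0],"roll": 0,"fingers": 0.3},
    {"translation": [0,0,-26],"roll": 0,"fingers": 0.3},
    {"translation": [0,0,-26],"roll": 0,"fingers": 0.3},
  ],
)

```text
clock: 29.55
tool_pos: [0.5465, -0.2302, 0.2178]
tool_rot: [-3.138, 0.142, 0.006]
wrist_force: [1.1, 0.9, -0.0]
finger_gap: 0.0599
finger_force: 0.0
```

step_arm(
  motion=[
    {"translation": [0,0,0],"roll": 7,"fingers": 0.3},
    {"translation": [0,0,0],"roll": 7,"fingers": 0.3},
    {"translation": [0,0,0],"roll": 7,"fingers": 0.3},
    {"translation": [0,0,0],"roll": 7,"fingers": 0.3},
    {"translation": [0,0,0],"roll": 7,"fingers": 0.3},
  ],
)

```text
clock: 29.97
tool_pos: [0.5475, -0.2304, 0.2188]
tool_rot: [2.947, -1.087, 0.0]
wrist_force: [-0.6, 0.1, 0.0]
finger_gap: 0.0598
finger_force: 0.0
```

step_arm(
  motion=[
    {"translation": [0,0,0],"roll": 7,"fingers": 0.3},
    {"translation": [0,0,0],"roll": 7,"fingers": 0.3},
    {"translation": [0,0,0],"roll": 7,"fingers": 0.3},
    {"translation": [0,0,0],"roll": 7,"fingers": 0.3},
    {"translation": [0,0,0],"roll": 7,"fingers": 0.3},
  ],
)

```text
clock: 30.38
tool_pos: [0.5475, -0.2304, 0.2186]
tool_rot: [2.484, -1.923, 0.0]
wrist_force: [0.1, -0.7, -0.4]
finger_gap: 0.06
finger_force: 0.0
```

step_arm(
  motion=[
    {"translation": [0,0,0],"roll": 7,"fingers": 0.3},
    {"translation": [0,0,0],"roll": 7,"fingers": 0.3},
    {"translation": [0,0,0],"roll": 4,"fingers": 0.3},
    {"translation": [-38,0.5,0],"roll": 0,"fingers": 0.3},
    {"translation": [-39,0,0],"roll": 0,"fingers": 0.3},
  ],
)

```text
clock: 30.8
tool_pos: [0.551, -0.1541, 0.2183]
tool_rot: [2.154, -2.286, -0.0]
wrist_force: [0.5, 1.0, 0.4]
finger_gap: 0.0597
finger_force: 0.0
```

step_arm(
  motion=[
    {"translation": [0,0,0],"roll": 0,"fingers": 0.3},
    {"translation": [0,0,0],"roll": 0,"fingers": 0.3},
    {"translation": [0,0,30],"roll": 0,"fingers": 0.3},
    {"translation": [0,0,0],"roll": 0,"fingers": 0.3},
    {"translation": [0,0,0],"roll": 0,"fingers": 0.3},
  ],
)

```text
clock: 31.22
tool_pos: [0.5502, -0.154, 0.1877]
tool_rot: [2.157, -2.281, -0.003]
wrist_force: [0.7, -0.0, -0.1]
finger_gap: 0.06
finger_force: 0.0
```

```bash
python3 st.py
```

```text
[ 0.550245   -0.15400155  0.18772482] th -93.19737309854611 r 0.07584116576274454 ang 88.0769685018095 [-0.09779774 -0.04293964  0.00460781] [ 0.73638739 -0.04538743 -0.0596801 ] 0.06004348600643898 q6 -0.12535744657435693
```

step_arm(
  motion=[
    {"translation": [0,0,35],"roll": 0,"fingers": 0.3},
    {"translation": [0,0,35],"roll": 0,"fingers": 0.3},
    {"translation": [0,0,12],"roll": 0,"fingers": 0.3},
    {"translation": [0,0,0],"roll": 0,"fingers": 0.3},
    {"translation": [0,0,0],"roll": 0,"fingers": 0.7},
  ],
  squeeze=25,
)

```text
clock: 31.63
tool_pos: [0.5519, -0.1541, 0.1075]
tool_rot: [2.159, -2.282, 0.001]
wrist_force: [-1.0, -0.3, 0.5]
finger_gap: 0.049
finger_force: 0.0
```

step_arm(
  motion=[
    {"translation": [0,0,0],"roll": 0,"fingers": 1},
    {"translation": [0,0,0],"roll": 0,"fingers": 1},
    {"translation": [0,0,0],"roll": 0,"fingers": 1},
    {"translation": [0,0,0],"roll": 0,"fingers": 1},
    {"translation": [0,0,0],"roll": 0,"fingers": 1},
  ],
)

```text
clock: 32.05
tool_pos: [0.552, -0.1534, 0.1084]
tool_rot: [-2.158, 2.281, -0.003]
wrist_force: [-3.4, 0.9, 6.7]
finger_gap: 0.0134
finger_force: 26.9
```

```bash
python3 st.py
```

```text
[ 0.55198948 -0.15336104  0.10842525] th 266.8408216890301 r 0.07655922001699139 ang 86.78813808896298 [ 0.2343961   0.85580686 -0.21199135] [-3.42449883  0.86544982  6.65702307] 0.013404406990809926 q6 -0.12606023408519904
```

step_arm(
  motion=[
    {"translation": [0,0,0],"roll": 0,"fingers": 0.3},
    {"translation": [0,0,0],"roll": 0,"fingers": 0.3},
    {"translation": [0,0,0],"roll": 0,"fingers": 0.3},
    {"translation": [0,0,-38],"roll": 0,"fingers": 0.3},
    {"translation": [0,0,-38],"roll": 0,"fingers": 0.3},
  ],
)

```text
clock: 32.47
tool_pos: [0.5496, -0.1532, 0.1814]
tool_rot: [2.156, -2.279, -0.006]
wrist_force: [1.3, 0.6, 0.3]
finger_gap: 0.0599
finger_force: 0.0
```

step_arm(
  motion=[
    {"translation": [0,0,-37],"roll": 0,"fingers": 0.3},
    {"translation": [0,0,0],"roll": 0,"fingers": 0.3},
    {"translation": [0,0,0],"roll": 0,"fingers": 0.3},
    {"translation": [0,0,0],"roll": 0,"fingers": 0.3},
    {"translation": [0,0,0],"roll": 0,"fingers": 0.3},
  ],
)

```text
clock: 32.88
tool_pos: [0.5506, -0.1532, 0.2184]
tool_rot: [2.158, -2.281, -0.002]
wrist_force: [0.2, 0.0, -0.4]
finger_gap: 0.06
finger_force: 0.0
```

```bash
python3 st.py; cat > by.py <<'E'
from h import *
f=env.grab_frame("wrist"); hsv=cv2.cvtColor(f["color"],cv2.COLOR_RGB2HSV)
org=((hsv[...,0]<25)&(hsv[...,1]>60)&(hsv[...,2]>80)).astype(np.uint8); org[240:]=0
y,x=np.nonzero(org); W=onplane(f,np.c_[x,y],.135); WB=onplane(f,np.c_[x,y],.01)
for n,P,s in(("board",W,(abs(W[:,0]-.547)<.02)&(abs(W[:,1]+.23)<.085)),("brush",WB,(abs(WB[:,0]-.617)<.025)&(abs(WB[:,1]+.24)<.09)&(W[:,0]>.57))):
    l=cv2.fitLine(P[s][:,:2].astype(np.float32),cv2.DIST_HUBER,0,.01,.01).ravel(); print(n,"yaw",np.degrees(np.arctan(-l[0]/l[1])),l[2:],s.sum())
E
python3 by.py
```

```text
[ 0.55057854 -0.15315011  0.21842352] th -93.17231683085478 r 0.0767039266321721 ang 87.84930347220926 [-0.02234835 -0.01029195  0.02517216] [ 0.17062297  0.01954198 -0.36830945] 0.059999348516360566 q6 -0.12586339821364728
board yaw -3.9464946 [ 0.5483447  -0.22216865] 2366
brush yaw -1.3891144 [ 0.6187091  -0.25669077] 1796
```

step_arm(
  motion=[
    {"translation": [39,-0.6,0],"roll": 0,"fingers": 0.3},
    {"translation": [38,-0.5,0],"roll": 0,"fingers": 0.3},
    {"translation": [0,0,0],"roll": -7,"fingers": 0.3},
    {"translation": [0,0,0],"roll": -7,"fingers": 0.3},
    {"translation": [0,0,0],"roll": -7,"fingers": 0.3},
  ],
)

```text
clock: 33.35
tool_pos: [0.5474, -0.231, 0.2179]
tool_rot: [2.542, -1.844, -0.004]
wrist_force: [-0.3, 0.3, 0.1]
finger_gap: 0.0595
finger_force: 0.0
```

step_arm(
  motion=[
    {"translation": [0,0,0],"roll": -7,"fingers": 0.3},
    {"translation": [0,0,0],"roll": -7,"fingers": 0.3},
    {"translation": [0,0,0],"roll": -7,"fingers": 0.3},
    {"translation": [0,0,0],"roll": -7,"fingers": 0.3},
    {"translation": [0,0,0],"roll": -7,"fingers": 0.3},
  ],
)

```text
clock: 33.77
tool_pos: [0.5476, -0.2302, 0.2182]
tool_rot: [2.98, -0.992, -0.004]
wrist_force: [0.9, -0.5, -0.0]
finger_gap: 0.0597
finger_force: 0.0
```

step_arm(
  motion=[
    {"translation": [0,0,0],"roll": -7,"fingers": 0.3},
    {"translation": [0,0,0],"roll": -7,"fingers": 0.3},
    {"translation": [0,0,0],"roll": -7,"fingers": 0.3},
    {"translation": [0,0,0],"roll": -7,"fingers": 0.3},
    {"translation": [0,0,0],"roll": -2,"fingers": 0.3},
  ],
)

```text
clock: 34.18
tool_pos: [0.5476, -0.2301, 0.2182]
tool_rot: [-3.136, 0.185, 0.004]
wrist_force: [-1.0, -0.2, 1.3]
finger_gap: 0.0598
finger_force: 0.0
```

step_arm(
  motion=[
    {"translation": [0,0,20],"roll": 0,"fingers": 0.3},
    {"translation": [0,0,20],"roll": 0,"fingers": 0.3},
    {"translation": [0,0,13],"roll": 0,"fingers": 0.3},
    {"translation": [0,0,0],"roll": 0,"fingers": 0.3},
    {"translation": [0,0,0],"roll": 0,"fingers": 0.7},
  ],
  squeeze=40,
)

```text
clock: 34.6
tool_pos: [0.5475, -0.2302, 0.1653]
tool_rot: [3.135, -0.196, -0.005]
wrist_force: [-0.7, -0.9, 0.9]
finger_gap: 0.049
finger_force: 0.0
```

step_arm(
  motion=[
    {"translation": [0,0,0],"roll": 0,"fingers": 1},
    {"translation": [0,0,0],"roll": 0,"fingers": 1},
    {"translation": [0,0,0],"roll": 0,"fingers": 1},
    {"translation": [0,0,0],"roll": 0,"fingers": 1},
    {"translation": [0,0,0],"roll": 0,"fingers": 1},
  ],
)

```text
clock: 35.02
tool_pos: [0.5489, -0.2294, 0.1676]
tool_rot: [-3.134, 0.196, -0.003]
wrist_force: [-0.4, 5.7, 2.0]
finger_gap: 0.0092
finger_force: 41.5
```

```bash
python3 st.py
```

```text
[ 0.54888857 -0.2293615   0.16762852] th 352.8486021207553 r 0.001266876102739911 ang 20.250384600952813 [ 1.87497443  0.03536749 -0.12619787] [-0.4111138   5.68826752  2.03343517] 0.009244890451683054 q6 1.5148692342000964
```

θ = -7.15°; close 86° to -93.2°, then press to the stop.

step_arm(
  motion=[
    {"translation": [0,0,0.4],"roll": 7,"fingers": 1},
    {"translation": [0,0,0.4],"roll": 7,"fingers": 1},
    {"translation": [0,0,0.4],"roll": 7,"fingers": 1},
    {"translation": [0,0,0.4],"roll": 7,"fingers": 1},
    {"translation": [0,0,0.4],"roll": 7,"fingers": 1},
  ],
)

```text
clock: 35.43
tool_pos: [0.5484, -0.2302, 0.1655]
tool_rot: [-2.928, 1.138, -0.002]
wrist_force: [-1.0, -0.2, 1.4]
finger_gap: 0.009
finger_force: 41.2
```

step_arm(
  motion=[
    {"translation": [0,0,0.4],"roll": 7,"fingers": 1},
    {"translation": [0,0,0.4],"roll": 7,"fingers": 1},
    {"translation": [0,0,0.4],"roll": 7,"fingers": 1},
    {"translation": [0,0,0.5],"roll": 7,"fingers": 1},
    {"translation": [0,0,0.5],"roll": 7,"fingers": 1},
  ],
)

```text
clock: 35.85
tool_pos: [0.5475, -0.2306, 0.1633]
tool_rot: [2.449, -1.966, -0.0]
wrist_force: [-3.7, -1.6, 4.7]
finger_gap: 0.0093
finger_force: 41.6
```

step_arm(
  motion=[
    {"translation": [0,0,0.5],"roll": 7,"fingers": 1},
    {"translation": [0,0,0.4],"roll": 6,"fingers": 1},
    {"translation": [0,0,0.1],"roll": 3,"fingers": 1},
    {"translation": [0,0,0],"roll": 3,"fingers": 1},
    {"translation": [0,0,0],"roll": 0,"fingers": 1},
  ],
)

```text
clock: 36.27
tool_pos: [0.547, -0.2307, 0.1624]
tool_rot: [2.096, -2.338, -0.001]
wrist_force: [-5.3, -1.1, 4.8]
finger_gap: 0.009
finger_force: 57.9
```

```bash
python3 st.py
```

```text
[ 0.54701702 -0.23067045  0.16238826] th -96.24223842800073 r 0.0011064105826444402 ang -128.11887195388942 [-0.25360681  1.95958298  1.17497978] [-5.30363875 -1.13026156  4.76720265] 0.008967424017655165 q6 -0.040213859336997095
```

step_arm(
  motion=[
    {"translation": [0,0,0],"roll": 0,"fingers": 0.3},
    {"translation": [0,0,0],"roll": 0,"fingers": 0.3},
    {"translation": [0,0,0],"roll": 0,"fingers": 0.3},
    {"translation": [0,0,-25],"roll": 0,"fingers": 0.3},
    {"translation": [0,0,-30],"roll": 0,"fingers": 0.3},
  ],
)

```text
clock: 36.68
tool_pos: [0.5469, -0.2298, 0.2148]
tool_rot: [2.097, -2.336, -0.006]
wrist_force: [2.0, -0.8, 0.5]
finger_gap: 0.0597
finger_force: 0.0
```

step_arm(
  motion=[
    {"translation": [-25,0,-20],"roll": 0,"fingers": 0},
    {"translation": [-25,0,0],"roll": 0,"fingers": 0},
    {"translation": [-20,0,0],"roll": 0,"fingers": 0},
    {"translation": [0,0,0],"roll": 0,"fingers": 0},
    {"translation": [0,0,0],"roll": 0,"fingers": 0},
  ],
)

```text
clock: 37.1
tool_pos: [0.5561, -0.1596, 0.2368]
tool_rot: [-2.101, 2.335, -0.001]
wrist_force: [0.7, -0.7, 0.3]
finger_gap: 0.0852
finger_force: 0.0
```

step_arm(
  motion=[
    {"translation": [0,0,0],"roll": 0,"fingers": 0},
    {"translation": [0,0,0],"roll": 0,"fingers": 0},
    {"translation": [0,0,0],"roll": 0,"fingers": 0},
    {"translation": [0,0,0],"roll": 0,"fingers": 0},
    {"translation": [0,0,0],"roll": 0,"fingers": 0},
  ],
)

```text
clock: 37.52
tool_pos: [0.5556, -0.1611, 0.2363]
tool_rot: [2.098, -2.338, -0.0]
wrist_force: [-0.3, 0.1, -0.4]
finger_gap: 0.0853
finger_force: 0.0
```

```bash
python3 st.py; python3 by.py
```

```text
[ 0.55559349 -0.16111197  0.23625321] th -96.20607239488683 r 0.06914009638526254 ang 83.44443784631237 [-0.00331254  0.01567324  0.01559161] [-0.276417    0.12773665 -0.41105238] 0.0853047727686184 q6 -0.16403912475914956
board yaw -3.8756447 [ 0.5475134  -0.23411919] 2362
brush yaw -1.4334491 [ 0.6188456  -0.25621855] 1596
```

```bash
python3 -c "
from cell import env
print(env.hand_in())"
```

```text
the job is handed in; nothing more can be done
None
```

The job is handed in at about 37.5 s: the sign is turned half a turn with the cup face to the front, the board about 0.7° from square, the nut closed to its stop and the tamper upright on the tray; I closed the nut twice, because the board first locked about 1.8° off square, so I reopened it and straightened the board.

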